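# File two leaning record cases in a drawer and snug the end stop

## Task

Pull the record cabinet's drawer out all the way to its stop, then take the two hard-plastic record cases from the slanted easel and stand both upright in the drawer (lid seam at the top, as they stood), one behind the other, broad sides facing the drawer's front, between the front panel and the end stop. Then push the end stop forward, firmly but without forcing it, until both cases are packed snug against the front panel; leave the drawer out, let go of everything and do not disturb the other things on the desk.

Things in the scene. Friction and masses are not known exactly. Their poses are not given: they have to be found in the camera images.
- drawer (a joint): how far the cabinet's drawer is pulled out, m: 0 shut, 0.190 at its stop. It slides with about 2.5 N of friction along the cabinet's -x axis (its front side, which faces the robot) and stays where it is left
- handle (a point): middle of the drawer's bar handle. The bar is 10 x 10 mm and 120 mm long, along this frame's y; it stands 45 mm out from the drawer's front (40 mm of free air behind it), 104 mm above the table; the cabinet is 190 mm wide and its top is 126 mm above the table; a white glove box, 60 mm high, is fixed on the top, from 150 mm behind its front edge. The frame's x axis points into the cabinet, so the drawer pulls out along -x; z is up
- bay (a point): point on the drawer's floor, at the middle of the inner face of its front panel; moves with the drawer; x points along the drawer towards its rear, y across, z up. The floor is 12 mm above the table; the front panel is 12 mm thick and reaches 108 mm above the floor, the side walls 80 mm; inside width 156 mm. With the drawer at its stop the cabinet's front edge is 190 mm behind this point. Cases stand between the front panel and the end stop
- stop (a joint): position of the end stop in the drawer, m: at 0 its front face is 135 mm behind the inner face of the front panel; it grows as the stop slides towards the front panel (so that distance is 0.135 minus this value). It slides with about 2 N of friction and stays where it is left
- stop_plate: the end stop: an upright steel plate across the drawer, 140 mm wide and 12 mm thick, its top edge 60 mm above the drawer's floor; one can push on its rear face (147 mm behind the front panel's inner face, minus the value of the stop's joint). Mind that this body's origin is not in the plate: it lies on the drawer's floor 135 mm in front of the middle of the plate's front face; axes as the bay
- thick_case_center (a point): centre of the thick one of two closed hard-plastic record cases: grey, 34 mm thick (frame's x), 114 mm wide (y), 100 mm tall (z), about 0.2 kg, a dark lid seam round it 28 mm below its top and paper labels on its broad faces. It starts leaning on a slanted white easel, its top tipped 28 degrees towards the robot side, its foot in the easel's trough and its near face against a back rest 47 mm high; the upper half stands clear on both faces
- thick_case: the thick record case; origin on its underside, at the middle of the edge next to the back rest, axes as its centre
- thin_case_center (a point): centre of the thin one of two closed hard-plastic record cases: grey, 24 mm thick (frame's x), 114 mm wide (y), 100 mm tall (z), about 0.2 kg, a dark lid seam round it 28 mm below its top and paper labels on its broad faces. It starts leaning on a slanted white easel, its top tipped 28 degrees towards the robot side, its foot in the easel's trough and its near face against a back rest 47 mm high; the upper half stands clear on both faces
- thin_case: the thin record case; origin on its underside, at the middle of the edge next to the back rest, axes as its centre
- gel_bottle: bystander: clear gel bottle with a white cap, 52 mm across, 130 mm tall, between the easel and the cabinet; origin at its underside
- mug: bystander: white mug, 76 mm across, 90 mm tall; origin at its underside
- mouse: bystander: black computer mouse, 100 x 58 x 33 mm; origin at its underside
- stapler: bystander: dark stapler, 130 x 34 x 42 mm; origin at its underside
- hole_punch: bystander: office hole punch, 70 x 110 x 58 mm, steel and grey; origin at its underside
- clip_tray: bystander: small black open tray, 90 x 140 x 35 mm; origin at its underside
- easel: fixed white slanted easel, 110 x 298 mm, about 60 mm high, that holds the cases side by side; origin at the middle of its underside, x points away from the robot side, its trough runs along y. The trough's bottom corner is above the origin at a height of 16 mm
There are look-alikes about, which are no part of the job. Leave any green look-alike of the thin_case alone.

How it is judged:
By the outcome, as a careful person would: the job done as asked, in the order asked, and still so for the second after the job is handed in, with the robot touching nothing.
It also fails if it takes over 72 s, if anything falls off the work surface, if the arm or the gripper's body presses on something with over 40 N, if the wrist force passes 120 N, or if a joint passes its speed limit or range.

## Robot

A 6-joint arm with a two-finger parallel gripper is mounted at the origin on the work surface. World frame = base frame: x ahead of the robot, y to its left, z up, the work surface at z = 0. Lengths are in m, angles in rad, forces in N, time in s.
With the tool pointing down it reaches from about 0.35 to 1 m from the base axis. Payload 7.1 kg.
Tool frame: the origin (TCP) lies at the very end of the fingers, on their centre line; the grasp point (between the pads) lies env.grip_point_offset behind it (env.grip_point_offset is the distance from the TCP to the grasp point, in m); y points along the fingers, x is the direction in which the jaws open and shut, and the axes are right-handed (so a half turn about y gives the same grasp; the last joint's range is limited). The gripper opens to 85 mm and grips with 20 to 120 N. Pads are 22 mm wide; open, the fingers measure 114 mm over their backs; the gripper's body (76 mm by 85 mm) begins 54 mm behind the grasp point. The pads swing forward as they close: fully open they stand 13 mm farther back than shut.
Start: joints at [-1.201, 0.423, 1.63, -0, 1.089, -0.019], TCP at [0.237, -0.578, 0.197] pointing down, gripper open.
Joint ranges: [-3, 3], [-0.9, 2.11], [0.09, 2.58], [-1.31, 4.45], [0.11, 2.69], [-2.54, 2.54]. Speed limits (rad/s): [2.39, 2.39, 3.01, 3.14, 3.14, 3.14].

## Interface

Orientations are given as a 3x3 rotation matrix whose columns are the frame's x, y, z axes.
In Python, from bench import env gives the robot as it stands. The module is installed in compiled form; this text tells all that it offers.
- The arm moves only by the tool step_arm, never from a script. Its argument "targets" is a list of rows, each a list of 2 entries, a list of its own where there are three numbers: the shift along the tool's x, y, z in mm, then the turn about the tool's y in rad. A call has 1 to 12 rows; each row shifts and turns the pose as measured when the row begins, along the tool's axes as they then stand; what a row does not reach is not made up. A row lasts 1/12 s, in which the tool goes at most 41.7 mm and 7.16 degrees, less where a joint would pass 70% of its speed; a pose out of reach is approached as far as the arm can. A call with a gripper value outside its range is refused whole. "jaw" is the gripper's target within -1 to 1 (shut at 1, half-way at 0, fully open at -1), set as the call begins (left out, the last holds). The fingers move at their own pace and stop on an object; "grip_force" is the grip in N (left out, the last holds). Time passes only in rows, so rows that do not move let the fingers close. It gives the time, the measured TCP pose, the force and the opening at its end, in the units of the state.
- env.get_obs(): the state, without advancing time (a new reading comes with each control period).
- env.capture(name): name is "side" or "top"; returns a dict with "color" (384x512x3 uint8, red, green, blue), "depth" (384x512 float32, m along the optical axis (not along the pixel's ray), 0 where there is no reading), "mtx" (3x3 intrinsics, pixels), "k1" (the pictures are not rectified: a ray, as slopes to the right and down, at radius r is drawn at 1 + k1 r^2 times it, then the intrinsics apply), "rvec" (rotation vector, rad) and "tvec" (3), from world to camera coordinates, as OpenCV has them. Camera axes: x right, y down, z forward; pixel columns grow to the right and rows downward; lengths in m; the calibration is good to about 2 mm. A picture is of the moment at which its call begins.
- env.sign_off(): hands the job in, once; it reports no verdict.
The state is a dict: "clock": time; "q": joint angles; "dq": joint speeds; "effort": joint torques, N m; "tcp_pos": TCP position; "orientation": TCP orientation; "ft_force": force on the tool from outside, world axes, zero at the start; "torque": the same for the moment, N m; "finger_gap": finger opening in m.
Only numpy, scipy, OpenCV 4.12 (cv2) and the standard library are available. Lean on these libraries where they do the work, as an engineer would, in place of code of your own. Each camera call takes 0.05 s, during which the arm holds its last target. There are 200 camera calls.

## Working session

There is one attempt and no reset: what is moved stays moved. The work goes in short steps, Python scripts to look and compute and a tool call to move; the robot and the scene stay as the last step left them, time stands still between calls to the robot, and variables do not carry over. Pictures are saved under pics/ and viewed, about 8 in all and at most 12, crops included, and the job is handed in when it is done.

Besides the shell and the picture viewer there is one more tool, called after "Call:" by a JSON object that holds its "name" and its "arguments", one argument or row to a line. step_arm: Moves the arm, as the interface text tells. Its arguments: {"type":"object","properties":{"targets":{"type":"array"},"jaw":{"type":"number"},"grip_force":{"type":"number"}},"required":["targets"]}

```bash
mkdir -p pics
cat > h.py <<'E'
import numpy as np, cv2
from bench import env
def cap(n):
    c=env.capture(n); c['R']=cv2.Rodrigues(np.array(c['rvec'],float))[0]; c['t']=np.array(c['tvec'],float).ravel(); return c
def pts(c):
    """world xyz for all pixels from depth"""
    h,w=c['depth'].shape; u,v=np.meshgrid(np.arange(w),np.arange(h))
    d=np.array([c['k1'],0,0,0],float)
    s=cv2.undistortPoints(np.stack([u,v],-1).reshape(-1,1,2).astype(float),np.array(c['mtx'],float),d).reshape(h,w,2)
    P=np.dstack([s*c['depth'][...,None],c['depth']])
    W=(P-c['t'])@c['R']; W[c['depth']==0]=np.nan; return W
def save(im,n): cv2.imwrite('pics/'+n,im[...,::-1])
def show(o=None):
    o=o or env.get_obs()
    for k in ('clock','tcp_pos','ft_force','finger_gap','q'): print(k,np.round(o[k],4))
    print(np.round(o['orientation'],3).tolist())
E
python3 - <<'E'
from h import *
show(); print(env.grip_point_offset)
a=cap('top');b=cap('side')
for c in(a,b): print(c['t'],(-c['R'].T@c['t']).round(3),c['k1'],np.array(c['mtx']).round(1).tolist())
save(np.vstack([a['color'],b['color']]) if 0 else cv2.resize(a['color'],(768,576)),'top0.png')
save(cv2.resize(b['color'],(768,576)),'side0.png')
np.savez('s0.npz',ta=a['color'],tw=pts(a),sa=b['color'],sw=pts(b))
E
```

```text
clock 0.0
tcp_pos [ 0.2367 -0.5777  0.1959]
ft_force [ 0.3064  0.6973 -0.2116]
finger_gap 0.0854
q [-1.201   0.4239  1.6307 -0.      1.0886 -0.019 ]
[[0.379, -0.001, 0.925], [-0.925, 0.002, 0.379], [-0.002, -1.0, 0.0]]
0.0187
[-0.01768212  0.53274758  1.06892591] [4.540e-01 1.000e-03 1.105e+00] -0.07853574651362272 [[399.2, 0.0, 256.8], [0.0, 399.2, 185.7], [0.0, 0.0, 1.0]]
[0.52293046 0.10515434 1.04415607] [0.381 0.854 0.707] -0.13824024462569004 [[406.7, 0.0, 257.9], [0.0, 406.7, 189.8], [0.0, 0.0, 1.0]]
```

View pics/top0.png

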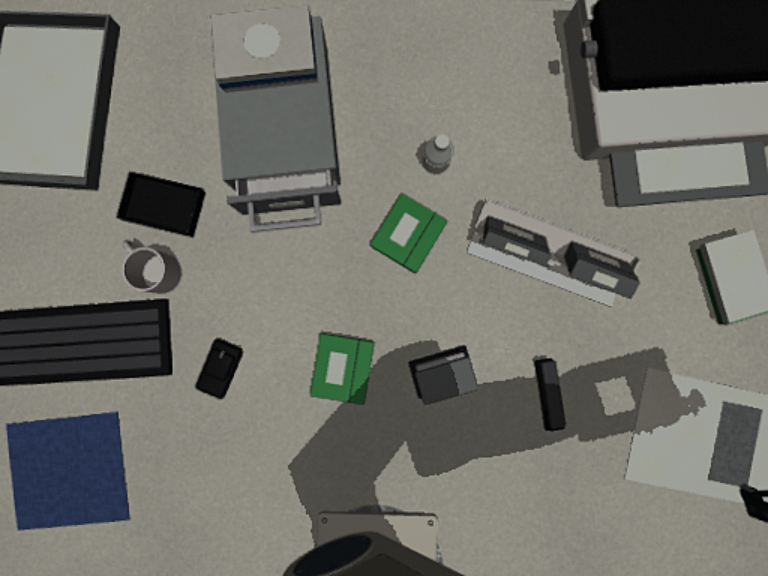

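View pics/side0.png

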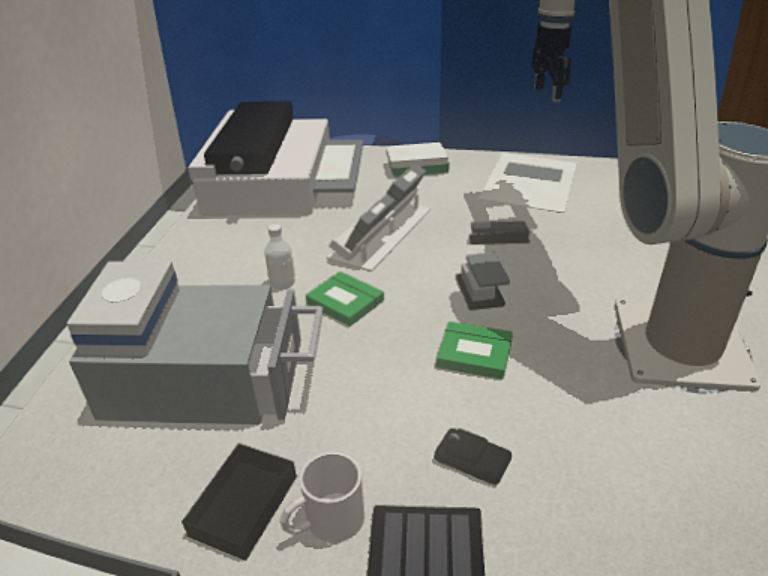

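The top view shows the cabinet at about (275,130), with its bar handle at (284,225) and the drawer already slightly open. The easel carries two grey cases at (515,240) and (600,268), which match the task. The green lying boxes at (408,232) and (342,368) are the look-alikes, so I'll leave them alone. The bottle is at (437,152). Next I'll measure from depth.

Run:
```python
from h import *
s=np.load('s0.npz'); W=s['tw']; C=s['ta'].astype(int)
def reg(x0,y0,x1,y1,lo,hi):  # in 768-px coordinates
    k=2/3; m=np.zeros(W.shape[:2],bool); m[int(y0*k):int(y1*k),int(x0*k):int(x1*k)]=1
    return m&(W[...,2]>lo)&(W[...,2]<hi)
def rect(n,m):
    p=W[m]; r=cv2.minAreaRect((p[:,:2]*1000).astype(np.float32)); print(n,m.sum(),'c',np.round(r[0],1),'s',np.round(r[1],1),'a',round(r[2],2),'z',np.percentile(p[:,2],[5,50,95]).round(4))
    return p
rect('cabtop',reg(200,85,350,190,.115,.135))
rect('handle',reg(240,205,330,240,.09,.12))
rect('panel+handle',reg(220,185,350,240,.09,.13))
rect('glovebox',reg(200,0,330,90,.17,.2))
rect('easel',reg(455,190,650,310,.008,.2))
rect('caseA',reg(470,210,555,262,.065,.16))
rect('caseB',reg(556,232,645,302,.065,.16))
rect('bottle',reg(410,125,460,175,.03,.16))
k=lambda x:cv2.resize(x,None,fx=4,fy=4,interpolation=cv2.INTER_CUBIC)
im=np.vstack([k(s['ta'][125:210,305:435]),k(s['ta'][105:165,140:270])])
save(im,'crop1.png')
```

```text
cabtop 4496 c [762.6 189.7] s [179.1 204.9] a 1.15 z [0.1226 0.1257 0.1288]
handle 297 c [625.5 179.2] s [ 48. 139.] a 0.13 z [0.1028 0.1083 0.1116]
panel+handle 830 c [641.6 178.1] s [188.7  81.7] a 89.17 z [0.0955 0.1109 0.1217]
glovebox 2980 c [898.6 206.4] s [112.2 160.6] a 7.69 z [0.1811 0.1856 0.1884]
easel 3600 c [ 643.8 -323.6] s [298.4 217.9] a 71.19 z [0.0107 0.0543 0.1165]
caseA 680 c [ 596.8 -227.1] s [115.1  48.7] a 70.99 z [0.0694 0.1077 0.1149]
caseB 927 c [ 551.5 -376.7] s [115.9  61.3] a 70.73 z [0.0714 0.1097 0.1195]
bottle 378 c [754.  -90.4] s [51.1 43.3] a 69.35 z [0.0423 0.0885 0.1312]
```

View pics/crop1.png

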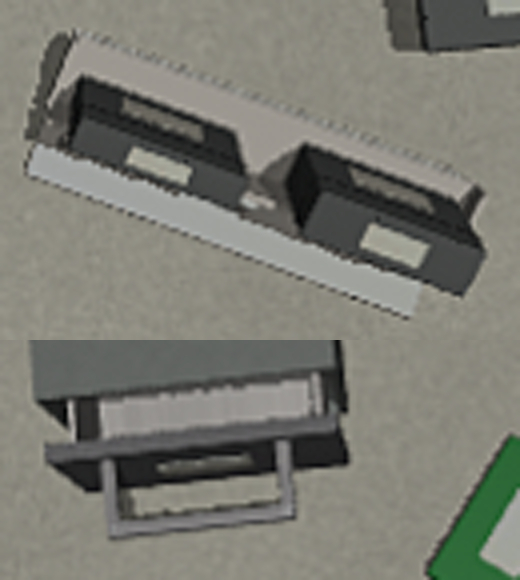

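Run:
```python
from h import *
s=np.load('s0.npz'); W=s['tw']
def reg(x0,y0,x1,y1,lo,hi):
    k=2/3; m=np.zeros(W.shape[:2],bool); m[int(y0*k):int(y1*k),int(x0*k):int(x1*k)]=1
    return W[m&(W[...,2]>lo)&(W[...,2]<hi)]
def edge(p,pct,n=12):  # low-x edge as fn of y
    ys=np.linspace(*np.percentile(p[:,1],[8,92]),n+1); e=[]
    for a,b in zip(ys,ys[1:]):
        q=p[(p[:,1]>=a)&(p[:,1]<b)]
        if len(q)>3: e.append(((a+b)/2,np.percentile(q[:,0],pct)))
    e=np.array(e); f=np.polyfit(e[:,0],e[:,1],1); r=e[:,1]-np.polyval(f,e[:,0])
    print('  yaw',np.degrees(-np.arctan(f[0])).round(2),'mid y',e[:,0].mean().round(4),'x',np.polyval(f,e[:,0].mean()).round(4),'rms',r.std().round(4)); return f
p=reg(215,120,345,190,.115,.135); print('cab front'); edge(p,3)
p=reg(240,215,330,240,.094,.118); print('bar front',len(p),p.min(0),p.max(0)); edge(p,5)
p=reg(220,185,350,212,.105,.13); print('panel top front'); edge(p,50)
p=reg(200,0,330,90,.17,.2); print('glove'); edge(p,3)
# cases
a=np.radians(-19); 
p=reg(455,190,650,310,.006,.06)
for yaw in (-19,):
  a=np.radians(yaw); ex=np.array([np.cos(a),np.sin(a)]); ey=np.array([-np.sin(a),np.cos(a)])
  for n,b in (('thin',(470,210,555,262)),('thick',(556,232,645,302)),('easel',(455,190,650,310))):
    p=reg(*b,.008,.16); u=p[:,:2]@ex; v=p[:,:2]@ey
    if n=='easel': print('easel u',np.percentile(u,[.5,99.5]).round(4),'v',np.percentile(v,[.5,99.5]).round(4)); continue
    h=p[:,2]>.08
    print(n,'v',np.percentile(v[h],[1,99]).round(4))
    for z0 in np.arange(.06,.125,.005):
      k=(abs(p[:,2]-z0)<.0025)&(v>np.percentile(v[h],10))&(v<np.percentile(v[h],90))
      if k.sum()>5: print('   z',z0.round(3),k.sum(),np.percentile(u[k],[3,50,97]).round(4))
    t=p[h];
```

```text
cab front
  yaw -0.83 mid y 0.1865 x 0.692 rms 0.0082
bar front 242 [0.60138416 0.10971683 0.09657378] [0.63156225 0.22977468 0.11380077]
  yaw 7.4 mid y 0.1699 x 0.6089 rms 0.0003
panel top front
  yaw 7.35 mid y 0.1738 x 0.662 rms 0.0021
glove
  yaw 7.45 mid y 0.2054 x 0.8443 rms 0.0002
thin v [-0.0756  0.0369]
   z 0.06 16 [0.6633 0.6648 0.6662]
   z 0.065 24 [0.6599 0.6616 0.6633]
   z 0.07 17 [0.658  0.6589 0.6603]
   z 0.075 25 [0.6543 0.6562 0.6581]
   z 0.08 19 [0.6517 0.6537 0.6552]
   z 0.085 23 [0.6493 0.6507 0.6523]
   z 0.09 17 [0.6461 0.6479 0.6498]
   z 0.095 26 [0.6438 0.6456 0.6473]
   z 0.1 30 [0.6144 0.642  0.6443]
   z 0.105 83 [0.6141 0.6178 0.6408]
   z 0.11 189 [0.6164 0.6253 0.638 ]
   z 0.115 88 [0.6225 0.6307 0.6355]
thick v [-0.2326 -0.1194]
   z 0.06 18 [0.6746 0.6759 0.6771]
   z 0.065 21 [0.6716 0.6733 0.6752]
   z 0.07 26 [0.6684 0.6706 0.6721]
   z 0.075 14 [0.6659 0.6678 0.669 ]
   z 0.08 27 [0.6637 0.6655 0.6668]
   z 0.085 22 [0.6608 0.6621 0.6636]
   z 0.09 17 [0.6583 0.6596 0.6612]
   z 0.095 25 [0.6556 0.6572 0.659 ]
   z 0.1 27 [0.6142 0.6538 0.6557]
   z 0.105 105 [0.6141 0.6179 0.6523]
   z 0.11 158 [0.6157 0.6237 0.6493]
   z 0.115 189 [0.6243 0.6331 0.6464]
   z 0.12 105 [0.6327 0.6402 0.6446]
easel u [0.6082 0.8153] v [-0.2425  0.0515]
```

Call:
{"name": "step_arm", "arguments": {
  "targets": [
    [[0,0,0],-0.12],
    [[0,0,0],-0.12],
    [[0,0,0],-0.12],
    [[0,0,0],-0.12],
    [[0,0,0],-0.12],
    [[0,0,0],-0.12],
    [[0,0,0],-0.12],
    [[0,0,0],-0.12],
    [[0,0,0],-0.12],
    [[0,0,0],-0.12],
    [[0,0,0],-0.11]
  ],
  "jaw": 0.1
}}

```text
clock: 1.02
tcp_pos: [0.2353, -0.574, 0.1905]
orientation: [[0.984, -0.004, -0.179], [0.179, 0.011, 0.984], [-0.002, -1.0, 0.012]]
ft_force: [0.6, -0.5, 0.1]
finger_gap: 0.0386
```

Call:
{"name": "step_arm", "arguments": {
  "targets": [
    [[0,-5,0],0.05],
    [[22,0,33],0],
    [[22,0,33],0],
    [[22,0,33],0],
    [[22,0,33],0],
    [[22,0,33],0],
    [[22,0,33],0],
    [[22,0,33],0],
    [[22,0,33],0],
    [[22,0,33],0],
    [[22,0,33],0],
    [[22,0,33],0]
  ]
}}

```text
clock: 2.02
tcp_pos: [0.4284, -0.1708, 0.1954]
orientation: [[0.992, -0.007, -0.123], [0.123, 0.013, 0.992], [-0.006, -1.0, 0.013]]
ft_force: [0.9, -0.5, 0.2]
finger_gap: 0.0383
```

```bash
cat >> h.py <<'E'
def to(u,v,z,yaw,frame=None):
    """shift (mm, tool axes) and turn to reach point at u,v in frame of yaw deg"""
    o=env.get_obs(); R=np.array(o['orientation']); a=np.radians(yaw)
    t=np.array([u*np.cos(a)-v*np.sin(a),u*np.sin(a)+v*np.cos(a),z]); d=t-o['tcp_pos']
    cur=np.degrees(np.arctan2(R[1,0],R[0,0])); f=np.array(o['tcp_pos'])
    print('clk',o['clock'],'yaw',cur.round(2),'turn',np.radians(cur-yaw).round(3),'now uv',(f[:2]@[np.cos(a),np.sin(a)]).round(4),(f[:2]@[-np.sin(a),np.cos(a)]).round(4),f[2].round(4),
     'tool shift',(R.T@d*1000).round(1),'if aligned',np.round([1000*d[:2]@[np.cos(a),np.sin(a)],-1000*d[2],1000*d[:2]@[-np.sin(a),np.cos(a)]],1),'F',np.round(o['ft_force'],1),'tilt',R[:,1].round(3))
E
python3 -c "
from h import *
to(.6309,.09,.19,7.4)"
```

```text
clk 2.0167 yaw 7.04 turn -0.006 now uv 0.4028 -0.2246 0.1954 tool shift [226.1   8.4 315.9] if aligned [228.1   5.4 314.6] F [ 0.9 -0.5  0.2] tilt [-0.007  0.013 -1.   ]
```

Call:
{"name": "step_arm", "arguments": {
  "targets": [
    [[22.8,0,31.5],-0.006],
    [[22.8,0,31.5],0],
    [[22.8,0,31.5],0],
    [[22.8,0,31.5],0],
    [[22.8,0,31.5],0],
    [[22.8,0,31.5],0],
    [[22.8,0,31.5],0],
    [[22.8,0,31.5],0],
    [[22.8,0,31.5],0],
    [[22.8,0,31.5],0],
    [[0,0,0],0]
  ]
}}

```text
clock: 2.93
tcp_pos: [0.6193, 0.1976, 0.196]
orientation: [[0.991, -0.009, -0.135], [0.135, 0.014, 0.991], [-0.007, -1.0, 0.015]]
ft_force: [0.1, -0.6, 0.2]
finger_gap: 0.0384
```

Run:
```python
from h import *
to(.6309,.09,.09,7.4)
c=cap('side');save(cv2.resize(c['color'][100:320,20:340],(800,550)),'p4.png')
```

```text
clk 2.9333 yaw 7.75 turn 0.006 now uv 0.6396 0.1162 0.196 tool shift [ -8.1 105.7 -27.7] if aligned [ -8.7 106.  -26.2] F [ 0.1 -0.6  0.2] tilt [-0.009  0.014 -1.   ]
```

View pics/p4.png

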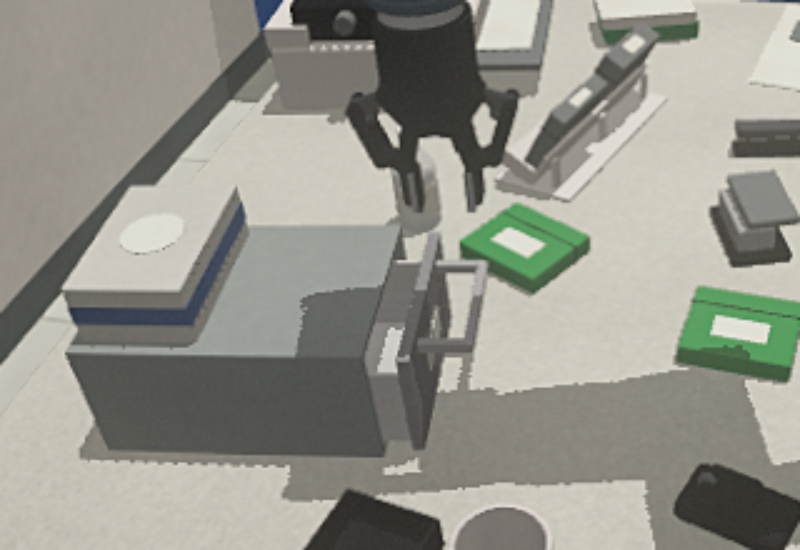

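Call:
{"name": "step_arm", "arguments": {
  "targets": [
    [[-8,0,-27],0.006],
    [[0,0,0],0],
    [[0,30,0],0],
    [[0,30,0],0],
    [[0,30,0],0],
    [[0,18,0],0],
    [[0,0,0],0]
  ]
}}

```text
clock: 3.57
tcp_pos: [0.6093, 0.1633, 0.0837]
orientation: [[0.992, -0.012, -0.127], [0.127, 0.01, 0.992], [-0.011, -1.0, 0.012]]
ft_force: [-1.2, -0.6, 0.7]
finger_gap: 0.0383
```

Run:
```python
from h import *
to(.6309,.09,.086,7.4)
```

```text
clk 3.5667 yaw 7.31 turn -0.002 now uv 0.6252 0.0835 0.0837 tool shift [ 5.6 -2.3  6.5] if aligned [ 5.7 -2.3  6.5] F [-1.2 -0.6  0.7] tilt [-0.012  0.01  -1.   ]
```

Shift onto the bar and close, then pull.

Call:
{"name": "step_arm", "arguments": {
  "targets": [
    [[5,0,0],0],
    [[0,0,0],0],
    [[0,0,0],0],
    [[0,0,0],0],
    [[0,0,0],0]
  ],
  "jaw": 1.0,
  "grip_force": 40
}}

```text
clock: 3.98
tcp_pos: [0.6157, 0.1621, 0.0872]
orientation: [[0.992, -0.01, -0.125], [0.125, 0.011, 0.992], [-0.009, -1.0, 0.012]]
ft_force: [-0.4, 0.2, -0.1]
finger_gap: 0.0001
```

Call:
{"name": "step_arm", "arguments": {
  "targets": [
    [[-12,0,0],0],
    [[-22,0,0],0],
    [[-22,0,0],0],
    [[-22,0,0],0],
    [[-22,0,0],0],
    [[-22,0,0],0],
    [[-12,0,0],0],
    [[0,0,0],0]
  ]
}}

```text
clock: 4.65
tcp_pos: [0.4835, 0.1463, 0.0953]
orientation: [[0.992, 0.006, -0.125], [0.125, 0.015, 0.992], [0.008, -1.0, 0.014]]
ft_force: [-0.7, 0.4, -0.9]
finger_gap: 0.0001
```

Run:
```python
from h import *
to(.4669,.09,.086,7.4)
```

```text
clk 4.65 yaw 7.19 turn -0.004 now uv 0.4983 0.0828 0.0953 tool shift [-31.5   9.1   6.9] if aligned [-31.4   9.3   7.2] F [-0.7  0.4 -0.9] tilt [ 0.006  0.015 -1.   ]
```

Run:
```python
from h import *
c=cap('side');t=cap('top')
k=lambda x:cv2.resize(x,None,fx=2.5,fy=2.5,interpolation=cv2.INTER_CUBIC)
a=k(c['color'][120:320,60:220]);b=k(t['color'][70:270,120:280]);save(np.hstack([a,b]),'p5.png')
```

```text
(no output)
```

View pics/p5.png

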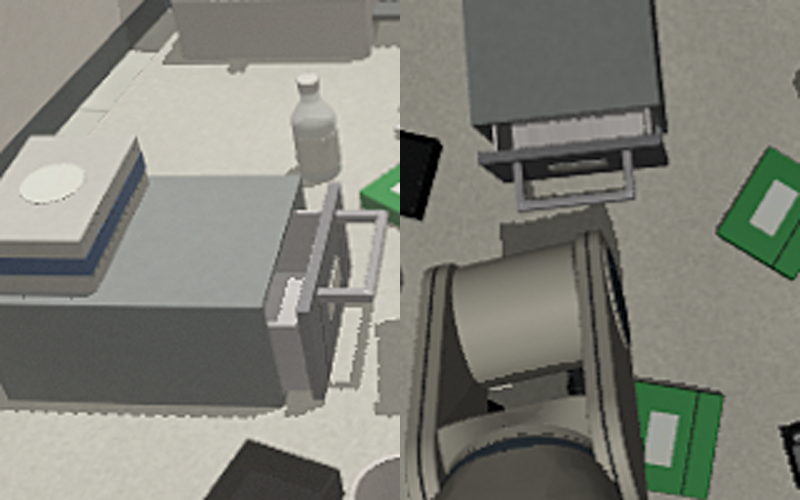

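```bash
cat >> h.py <<'E'
def ray(c,px,z):
    s=cv2.undistortPoints(np.array(px,float).reshape(-1,1,2),np.array(c['mtx'],float),np.array([c['k1'],0,0,0],float)).reshape(-1,2)
    d=np.c_[s,np.ones(len(s))]@c['R']; o=-c['R'].T@c['t']; return o+d*((z-o[2])/d[:,2])[:,None]
E
python3 - <<'E'
from h import *
c=cap('side');t=cap('top')
print('top', ray(t,[[168.5,154],[190,151],[212,149]],.109).round(4).tolist())
print('side',ray(c,[[213,205],[211.5,221],[209,238]],.109).round(4).tolist())
Wt=pts(t);Ws=pts(c)
print(Wt[146:156,190].round(3).tolist()); print(t['color'][146:156,190].tolist())
print('side col',Ws[221,204:216].round(3).tolist())
E
```

```text
top [[0.6007, 0.2216, 0.109], [0.6096, 0.1675, 0.109], [0.6161, 0.1121, 0.109]]
side [[0.6187, 0.1126, 0.109], [0.6077, 0.1711, 0.109], [0.5991, 0.2277, 0.109]]
[[0.641, 0.186, 0.001], [0.637, 0.185, 0.005], [0.617, 0.168, 0.109], [0.615, 0.168, 0.11], [0.612, 0.168, 0.109], [0.61, 0.168, 0.107], [0.624, 0.186, -0.001], [0.621, 0.185, 0.0], [0.618, 0.185, -0.001], [0.616, 0.186, -0.002]]
[[147, 145, 134], [92, 91, 82], [103, 103, 102], [122, 121, 121], [126, 124, 124], [101, 99, 99], [100, 99, 93], [153, 151, 138], [104, 103, 94], [76, 75, 68]]
side col [[0.67, 0.049, -0.001], [0.666, 0.05, 0.001], [0.663, 0.051, 0.002], [0.661, 0.048, -0.0], [0.659, 0.047, -0.0], [0.613, 0.174, 0.111], [0.61, 0.174, 0.111], [0.608, 0.174, 0.111], [0.607, 0.171, 0.109], [0.644, 0.049, 0.002], [0.642, 0.048, 0.002], [0.639, 0.046, 0.001]]
```

Run:
```python
from h import *
c=cap('side');t=cap('top'); show()
print(ray(c,[[186,182],[209,182]],.196).round(4).tolist())
Ws=pts(c)
m=(c['color'].max(-1)<60)&(Ws[...,2]>.06)&(abs(Ws[...,0]-.48)<.06)&(abs(Ws[...,1]-.15)<.06)&(Ws[...,2]<.13)
p=Ws[m]; print(m.sum()); i=p[:,2].argsort()[:10]; print(p[i].round(3).tolist()); print(p.mean(0))
k=lambda x:cv2.resize(x,None,fx=2.5,fy=2.5,interpolation=cv2.INTER_CUBIC)
save(k(c['color'][80:310,120:400]),'p6.png')
```

```text
clock 4.95
tcp_pos [0.4871 0.1469 0.0948]
ft_force [-0.2075 -0.0753  0.1645]
finger_gap -0.0002
q [0.2612 0.4015 1.964  0.018  0.764  0.1234]
[[0.992, 0.009, -0.125], [0.124, 0.015, 0.992], [0.01, -1.0, 0.014]]
[[0.6647, 0.1471, 0.196], [0.6132, 0.1407, 0.196]]
0
[]
[nan nan nan]<stdin>:6: RuntimeWarning: Mean of empty slice.
  ret = um.true_divide(
```

View pics/p6.png

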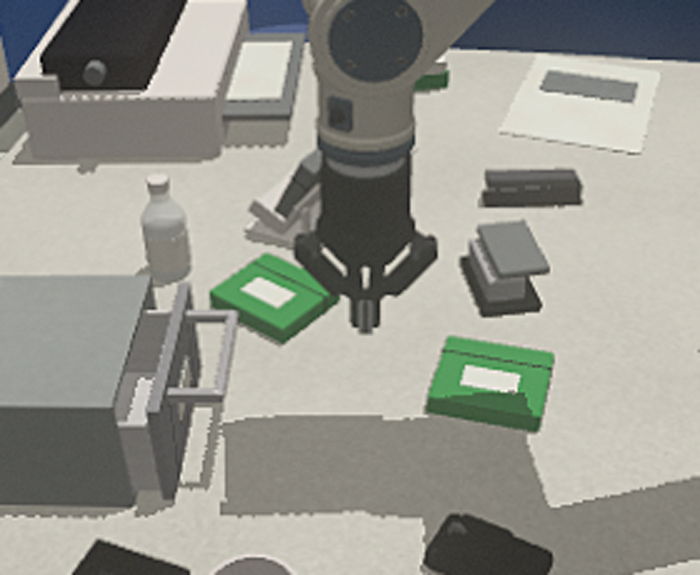

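Run:
```python
from h import *
c=cap('side'); W=pts(c); show()
for v in range(196,218): print(v,[ (W[v,u].round(3).tolist(),c['color'][v,u].tolist()) for u in (266,)])
print('project tcp'); 
for z in (.0948,.12,.13): print(z,cv2.projectPoints(np.array([[.4871,.1469,z]]),c['rvec'],c['tvec'],np.array(c['mtx'],float),np.array([c['k1'],0,0,0.]))[0].ravel())
```

```text
clock 5.0
tcp_pos [0.4868 0.1468 0.0947]
ft_force [ 0.0398 -0.1729  0.5694]
finger_gap 0.0
q [0.2612 0.4016 1.9644 0.018  0.764  0.1234]
[[0.992, 0.008, -0.125], [0.125, 0.015, 0.992], [0.01, -1.0, 0.014]]
196 [([0.486, 0.14, 0.169], [70, 69, 63])]
197 [([0.485, 0.143, 0.168], [63, 63, 57])]
198 [([0.485, 0.147, 0.169], [62, 64, 56])]
199 [([0.484, 0.151, 0.169], [63, 61, 56])]
200 [([0.484, 0.156, 0.17], [71, 70, 67])]
201 [([0.483, 0.157, 0.168], [71, 72, 67])]
202 [([0.484, 0.155, 0.164], [69, 68, 63])]
203 [([0.484, 0.155, 0.161], [70, 67, 63])]
204 [([0.484, 0.156, 0.159], [68, 67, 62])]
205 [([0.484, 0.155, 0.156], [72, 73, 68])]
206 [([0.483, 0.158, 0.155], [72, 71, 67])]
207 [([0.484, 0.155, 0.15], [73, 73, 67])]
208 [([0.484, 0.157, 0.149], [71, 74, 67])]
209 [([0.484, 0.154, 0.144], [72, 70, 68])]
210 [([0.484, 0.157, 0.143], [69, 68, 63])]
211 [([0.484, 0.156, 0.139], [70, 70, 64])]
212 [([0.484, 0.155, 0.135], [60, 60, 56])]
213 [([0.484, 0.157, 0.134], [127, 124, 116])]
214 [([0.507, 0.001, 0.003], [198, 194, 183])]
215 [([0.506, 0.005, 0.003], [203, 198, 188])]
216 [([0.506, 0.007, 0.001], [202, 199, 187])]
217 [([0.505, 0.013, 0.002], [202, 198, 186])]
project tcp
0.0948 [265.31502359 223.42804477]
0.12 [265.20437865 214.98643328]
0.13 [265.15921213 211.55865823]
```

The gripper closed on nothing. Depth shows the real fingertips about 37 mm above the reported TCP, at z≈0.132 against 0.095, and that explains the miss. I'll apply that offset from here on.

Call:
{"name": "step_arm", "arguments": {
  "targets": [
    [[20,-10,3],0],
    [[35,0,4],0],
    [[35,0,0],0],
    [[30,0,0],0],
    [[8,0,0],0],
    [[0,0,0],0],
    [[0,0,0],0]
  ],
  "jaw": 0.1
}}

```text
clock: 5.58
tcp_pos: [0.6183, 0.1698, 0.1034]
orientation: [[0.992, 0.004, -0.124], [0.124, 0.014, 0.992], [0.006, -1.0, 0.013]]
ft_force: [-0.4, 0.7, -0.0]
finger_gap: 0.0385
```

Run:
```python
from h import *
to(.6315,.09,.049,7.4)
```

```text
clk 5.5833 yaw 7.11 turn -0.005 now uv 0.635 0.0888 0.1034 tool shift [-3.8 54.4  0.5] if aligned [-3.5 54.4  1.2] F [-0.4  0.7 -0. ] tilt [ 0.004  0.014 -1.   ]
```

Call:
{"name": "step_arm", "arguments": {
  "targets": [
    [[-3.5,15,0],-0.005],
    [[0,20,0],0],
    [[0,17,0],0],
    [[0,0,0],0]
  ]
}}

```text
clock: 5.92
tcp_pos: [0.6106, 0.1693, 0.0501]
orientation: [[0.992, 0.002, -0.129], [0.129, 0.013, 0.992], [0.004, -1.0, 0.013]]
ft_force: [-1.1, -0.7, -0.3]
finger_gap: 0.0387
```

Call:
{"name": "step_arm", "arguments": {
  "targets": [
    [[0,0,0],0],
    [[0,0,0],0],
    [[0,0,0],0],
    [[0,0,0],0]
  ],
  "jaw": 1.0,
  "grip_force": 40
}}

```text
clock: 6.25
tcp_pos: [0.6082, 0.1689, 0.0506]
orientation: [[0.992, 0.0, -0.129], [0.129, 0.013, 0.992], [0.002, -1.0, 0.013]]
ft_force: [2.5, 0.4, -12.8]
finger_gap: 0.0092
```

Call:
{"name": "step_arm", "arguments": {
  "targets": [
    [[-10,0,0],0],
    [[-18,0,0],0],
    [[-18,0,0],0],
    [[-18,0,0],0],
    [[-18,0,0],0],
    [[-18,0,0],0],
    [[-18,0,0],0],
    [[-10,0,0],0]
  ]
}}

```text
clock: 6.92
tcp_pos: [0.4831, 0.1522, 0.0505]
orientation: [[0.991, 0.014, -0.13], [0.129, 0.015, 0.991], [0.016, -1.0, 0.013]]
ft_force: [1.7, 0.3, -13.3]
finger_gap: 0.0092
```

Run:
```python
from h import *
to(.4669,.09,.049,7.4)
```

```text
clk 6.9167 yaw 7.44 turn 0.001 now uv 0.4987 0.0887 0.0505 tool shift [-31.8   1.    1.3] if aligned [-31.8   1.5   1.3] F [  1.7   0.3 -13.3] tilt [ 0.014  0.015 -1.   ]
```

Call:
{"name": "step_arm", "arguments": {
  "targets": [
    [[-12,0,0],0],
    [[-8,0,0],0],
    [[-6,0,0],0],
    [[-5,0,0],0],
    [[-5,0,0],0]
  ]
}}

```text
clock: 7.33
tcp_pos: [0.4535, 0.1484, 0.0508]
orientation: [[0.991, 0.032, -0.131], [0.131, 0.018, 0.991], [0.034, -0.999, 0.014]]
ft_force: [25.7, -2.0, -36.4]
finger_gap: 0.0089
```

Call:
{"name": "step_arm", "arguments": {
  "targets": [
    [[-5,0,0],0],
    [[-5,0,0],0],
    [[0,0,0],0]
  ]
}}

```text
clock: 7.58
tcp_pos: [0.4553, 0.1486, 0.0508]
orientation: [[0.99, 0.053, -0.132], [0.131, 0.022, 0.991], [0.056, -0.998, 0.015]]
ft_force: [-4.1, 1.8, -3.0]
finger_gap: 0.0092
```

Call:
{"name": "step_arm", "arguments": {
  "targets": [
    [[0,0,0],0],
    [[0,0,0],0],
    [[0,0,0],0],
    [[0,-25,0],0],
    [[0,-40,0],0],
    [[0,-40,0],0],
    [[0,-30,0],0],
    [[0,0,0],0]
  ],
  "jaw": 0.1
}}

```text
clock: 8.25
tcp_pos: [0.4482, 0.1459, 0.1927]
orientation: [[0.99, 0.051, -0.132], [0.131, 0.022, 0.991], [0.054, -0.998, 0.015]]
ft_force: [1.5, -0.4, 0.3]
finger_gap: 0.0386
```

Run:
```python
from h import *
to(.661-.010,-.176,.14,-19)
t=cap('top');c=cap('side'); np.savez('s1.npz',ta=t['color'],tw=pts(t),sa=c['color'],sw=pts(c))
save(np.hstack([cv2.resize(t['color'],None,fx=.78,fy=1,interpolation=3)[:, :400],c['color'][:,:400]]),'p7.png')
```

```text
clk 8.25 yaw 7.52 turn 0.463 now uv 0.3762 0.2838 0.1927 tool shift [  37.6   46.8 -534.9] if aligned [ 274.8   52.7 -459.8] F [ 1.5 -0.4  0.3] tilt [ 0.051  0.022 -0.998]
```

View pics/p7.png

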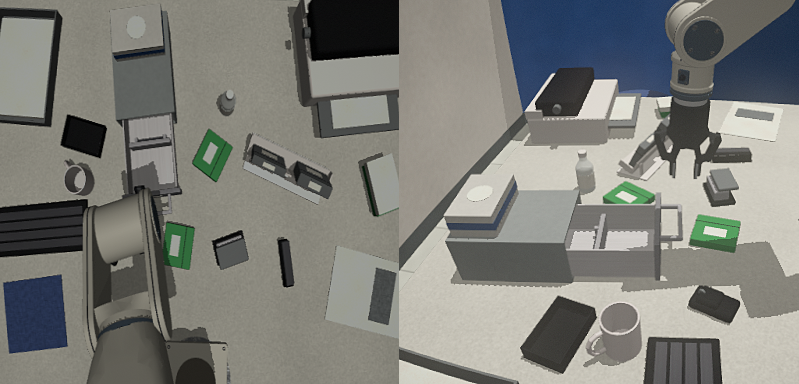

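Call:
{"name": "step_arm", "arguments": {
  "targets": [
    [[0,0,0],0.11],
    [[0,0,0],0.11],
    [[0,0,0],0.11],
    [[0,0,0],0.11],
    [[20,0,-33],0],
    [[20,0,-33],0],
    [[20,0,-33],0],
    [[20,0,-33],0],
    [[20,0,-33],0],
    [[20,0,-33],0],
    [[20,0,-33],0],
    [[20,0,-33],0]
  ],
  "jaw": -1
}}

```text
clock: 9.35
tcp_pos: [0.5009, -0.1607, 0.1658]
orientation: [[0.949, 0.016, 0.315], [-0.315, 0.023, 0.949], [0.008, -1.0, 0.027]]
ft_force: [0.9, 1.0, 0.2]
finger_gap: 0.0855
```

```bash
sed -i "s/d=t-o\['tcp_pos'\]/d=t-(np.array(o['tcp_pos'])-.037*R[:,1])/; s/f=np.array(o\['tcp_pos'\])/f=np.array(o['tcp_pos'])-.037*R[:,1]/" h.py
python3 - <<'E'
from h import *
to(.651,-.176,.18,-19)
s=np.load('s1.npz'); W=s['tw']; a=np.radians(7.4); ex=np.array([np.cos(a),np.sin(a)]);ey=np.array([-np.sin(a),np.cos(a)])
W=s['sw']; ok=np.isfinite(W[...,0])
U=W[...,:2]@ex;V=W[...,:2]@ey;Z=W[...,2]
for n,v0,lo,hi in (('paneltop',.09,.114,.126),('bar',.09,.1,.115),('stop top',.09,.068,.078)):
    m=ok&(Z>lo)&(Z<hi)&(abs(V-v0)<.04)&(U>.4)&(U<.72); h,e=np.histogram(U[m],np.arange(.4,.721,.004)); print(n,[(round(x,3),int(k)) for x,k in zip(e,h) if k>3])
m=ok&(Z>.083)&(Z<.1)&(U>.55)&(U<.69)&(abs(V-.09)<.11); h,e=np.histogram(V[m],np.arange(-.02,.2,.004)); print('walls',[(round(x,3),int(k)) for x,k in zip(e,h) if k>3])
E
```

```text
clk 9.35 yaw -18.35 turn 0.011 now uv 0.5256 0.0101 0.2028 tool shift [ 123.1   18.7 -188.1] if aligned [ 125.4   22.8 -186.1] F [0.9 1.  0.2] tilt [ 0.016  0.023 -1.   ]
paneltop [(np.float64(0.512), 37), (np.float64(0.516), 39), (np.float64(0.52), 42), (np.float64(0.524), 5), (np.float64(0.712), 17)]
bar [(np.float64(0.46), 12), (np.float64(0.464), 35), (np.float64(0.468), 42), (np.float64(0.472), 11)]
stop top [(np.float64(0.512), 11), (np.float64(0.648), 45), (np.float64(0.652), 38), (np.float64(0.656), 36)]
walls [(np.float64(0.004), 53), (np.float64(0.008), 173), (np.float64(0.012), 6), (np.float64(0.164), 80), (np.float64(0.168), 233), (np.float64(0.172), 7)]
```

Call:
{"name": "step_arm", "arguments": {
  "targets": [
    [[20,3,-31],0.011],
    [[20,4,-31],0],
    [[20,4,-31],0],
    [[20,4,-31],0],
    [[20,4,-31],0],
    [[15,4,-24],0],
    [[0,0,0],0],
    [[0,0,0],0]
  ]
}}

```text
clock: 10.02
tcp_pos: [0.5442, -0.381, 0.1173]
orientation: [[0.943, -0.004, 0.334], [-0.333, 0.035, 0.942], [-0.015, -0.999, 0.032]]
ft_force: [-0.6, 0.1, -0.2]
finger_gap: 0.0854
```

Run:
```python
from h import *
to(.651,-.176,.08,-19)
```

```text
clk 10.0167 yaw -19.48 turn -0.008 now uv 0.6392 -0.1843 0.1543 tool shift [12.9 74.3  6. ] if aligned [11.8 74.3  8.3] F [-0.6  0.1 -0.2] tilt [-0.004  0.035 -0.999]
```

Call:
{"name": "step_arm", "arguments": {
  "targets": [
    [[12,0,8],-0.008],
    [[0,0,0],0],
    [[0,25,0],0],
    [[0,30,0],0],
    [[0,18,0],0],
    [[0,0,0],0]
  ]
}}

```text
clock: 10.52
tcp_pos: [0.5583, -0.3672, 0.0397]
orientation: [[0.947, -0.007, 0.321], [-0.32, 0.038, 0.947], [-0.019, -0.999, 0.034]]
ft_force: [-0.3, 2.3, -0.2]
finger_gap: 0.0855
```

Run:
```python
from h import *
to(.651,-.176,.08,-19)
c=cap('side')
save(cv2.resize(c['color'][60:200,190:350],(800,700))[:600],'p8.png')
```

```text
clk 10.5167 yaw -18.68 turn 0.006 now uv 0.6482 -0.1666 0.0767 tool shift [ 2.7 -3.7 -9.3] if aligned [ 2.8 -3.3 -9.4] F [-0.3  2.3 -0.2] tilt [-0.007  0.038 -0.999]
```

View pics/p8.png

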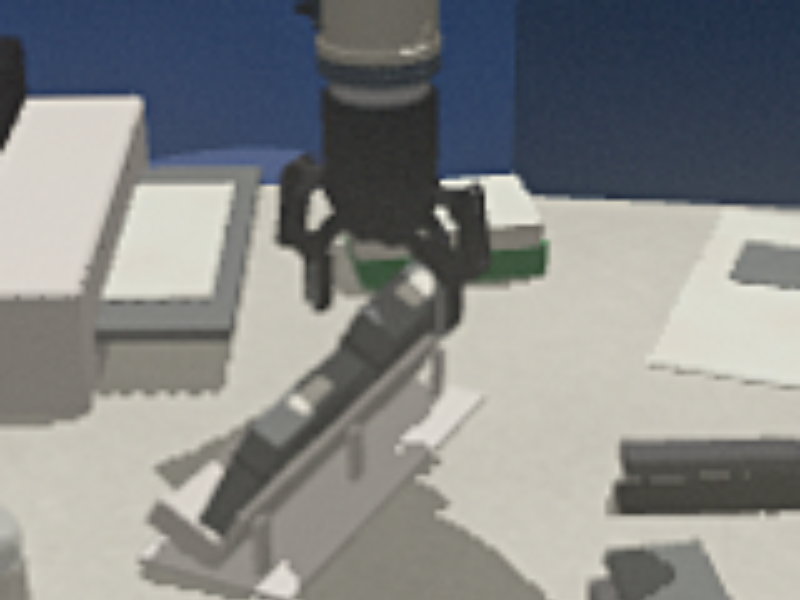

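Call:
{"name": "step_arm", "arguments": {
  "targets": [
    [[0,0,-9],0.006],
    [[8,0,0],0],
    [[8,0,0],0],
    [[8,0,0],0],
    [[4,0,0],0],
    [[0,0,0],0]
  ]
}}

```text
clock: 11.07
tcp_pos: [0.588, -0.3871, 0.0473]
orientation: [[0.946, -0.001, 0.325], [-0.324, 0.034, 0.945], [-0.012, -0.999, 0.032]]
ft_force: [0.1, 0.4, 0.0]
finger_gap: 0.0853
```

Call:
{"name": "step_arm", "arguments": {
  "targets": [
    [[0,0,0],0],
    [[0,0,0],0],
    [[0,0,0],0],
    [[0,0,0],0],
    [[0,0,0],0],
    [[0,0,0],0]
  ],
  "jaw": 1,
  "grip_force": 30
}}

```text
clock: 11.57
tcp_pos: [0.5838, -0.3854, 0.0472]
orientation: [[0.946, -0.01, 0.324], [-0.324, 0.038, 0.945], [-0.022, -0.999, 0.033]]
ft_force: [0.3, 0.2, 0.1]
finger_gap: 0.0337
```

Run:
```python
from h import *
to(.674,-.176,.08,-19)
```

```text
clk 11.5667 yaw -18.88 turn 0.002 now uv 0.6782 -0.1755 0.0842 tool shift [-4.1  4.2 -0.6] if aligned [-4.2  4.2 -0.5] F [0.3 0.2 0.1] tilt [-0.01   0.038 -0.999]
```

Gap 33.7 mm means a flat grip on the 34 mm case. I'll lift and measure.

Call:
{"name": "step_arm", "arguments": {
  "targets": [
    [[0,-15,0],0],
    [[0,-30,0],0],
    [[0,-35,0],0],
    [[0,-35,0],0],
    [[0,-30,0],0],
    [[0,0,0],0]
  ]
}}

```text
clock: 12.07
tcp_pos: [0.5803, -0.3883, 0.1902]
orientation: [[0.945, -0.022, 0.325], [-0.324, 0.047, 0.945], [-0.036, -0.999, 0.037]]
ft_force: [1.8, -1.2, -0.9]
finger_gap: 0.0337
```

Run:
```python
from h import *
to(.6,.088,.25,7.4)
c=cap('side');W=pts(c); show()
save(np.hstack([cv2.resize(c['color'][0:200,200:360],(400,500)),cv2.resize(c['color'][150:290,20:180],(400,500))]),'p9.png')
o=env.get_obs(); R=np.array(o['orientation']); L=(W-o['tcp_pos'])@R*1000
m=(abs(L[...,0])<90)&(L[...,1]>-220)&(L[...,1]<60)&(abs(L[...,2])<75)
for y in range(-160,60,10):
    k=m&(abs(L[...,1]-y)<5)
    if k.sum()>2: print(y,k.sum(),'x',np.percentile(L[k][:,0],[1,99]).round(0),'z',np.percentile(L[k][:,2],[1,99]).round(0))
```

```text
clk 12.0667 yaw -18.93 turn -0.46 now uv 0.526 -0.4616 0.2272 tool shift [-178.2    3.   525.7] if aligned [ 74.  -22.8 549.6] F [ 1.8 -1.2 -0.9] tilt [-0.022  0.047 -0.999]
clock 12.1167
tcp_pos [ 0.5792 -0.3875  0.1875]
ft_force [ 0.5253 -0.3884 -2.5587]
finger_gap 0.0338
q [-0.6188  0.5621  1.4233  0.027   1.2044 -0.2981]
[[0.945, -0.025, 0.325], [-0.324, 0.048, 0.945], [-0.039, -0.999, 0.038]]
-160 53 x [-39.  34.] z [-5. 15.]
-150 85 x [-43.  35.] z [-6. 16.]
-140 117 x [-66.  60.] z [-11.  22.]
-130 111 x [-66.  62.] z [-7. 20.]
-120 93 x [-61.  58.] z [-11.  21.]
-110 93 x [-60.  56.] z [-15.  20.]
-100 82 x [-54.  54.] z [-14.  16.]
-90 161 x [-50.  44.] z [-42.  56.]
-80 74 x [-42.  41.] z [ 1. 60.]
-70 65 x [-31.  11.] z [-16.  60.]
-60 76 x [-30.  13.] z [-52.  57.]
-50 72 x [-30.  12.] z [-52.  58.]
-40 63 x [-23.  14.] z [-48.  57.]
-30 77 x [-18.  14.] z [-58.  57.]
-20 78 x [-19.  13.] z [-61.  57.]
-10 71 x [-19.  14.] z [-61.  57.]
0 74 x [-19.  16.] z [-58.  57.]
10 24 x [-17.  16.] z [-31.  55.]
```

View pics/p9.png

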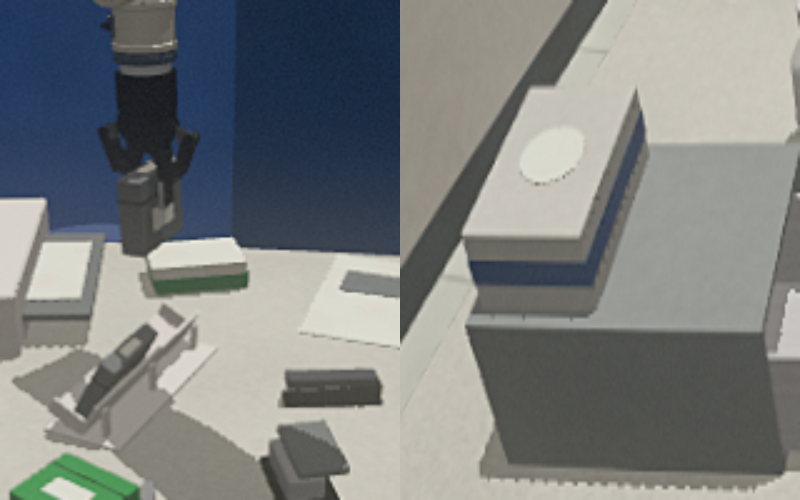

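Thick case is held flat, its bottom about 14 mm below the reported TCP. Thin case is still on the easel. Knuckles reach ±52 mm at the panel-top height, so I'll place with the gripper centre about 64 mm behind the panel.

Call:
{"name": "step_arm", "arguments": {
  "targets": [
    [[0,-5,0],-0.11],
    [[0,0,0],-0.11],
    [[0,0,0],-0.11],
    [[0,0,0],-0.11],
    [[4,0,37],0],
    [[4,0,37],0],
    [[4,0,37],0],
    [[4,0,37],0],
    [[4,0,37],0],
    [[4,0,37],0],
    [[4,0,37],0],
    [[4,0,37],0]
  ]
}}

```text
clock: 13.12
tcp_pos: [0.5595, -0.0814, 0.1857]
orientation: [[0.992, -0.051, -0.118], [0.121, 0.06, 0.991], [-0.043, -0.997, 0.065]]
ft_force: [0.6, -0.3, -2.4]
finger_gap: 0.0337
```

Run:
```python
from h import *
to(.588,.088,.225,7.4)
```

```text
clk 13.1167 yaw 6.94 turn -0.008 now uv 0.5459 -0.1552 0.2226 tool shift [ 40.   11.8 243.3] if aligned [ 42.1  -2.4 243.2] F [ 0.6 -0.3 -2.4] tilt [-0.051  0.06  -0.997]
```

Call:
{"name": "step_arm", "arguments": {
  "targets": [
    [[4,-1,22],-0.008],
    [[4,0,22],0],
    [[4,0,22],0],
    [[4,0,22],0],
    [[4,0,22],0],
    [[4,0,22],0],
    [[4,0,22],0],
    [[4,0,22],0],
    [[4,0,22],0],
    [[2,0,15],0],
    [[0,0,0],0],
    [[0,0,0],0]
  ]
}}

```text
clock: 14.12
tcp_pos: [0.552, 0.153, 0.1778]
orientation: [[0.988, -0.086, -0.132], [0.137, 0.059, 0.989], [-0.077, -0.995, 0.07]]
ft_force: [0.6, 0.1, -1.4]
finger_gap: 0.0337
```

Run:
```python
from h import *
to(.588,.088,.225,7.4)
```

```text
clk 14.1167 yaw 7.91 turn 0.009 now uv 0.57 0.078 0.2146 tool shift [ 17.2 -11.   10.6] if aligned [ 18.  -10.4  10. ] F [ 0.6  0.1 -1.4] tilt [-0.086  0.059 -0.995]
```

Call:
{"name": "step_arm", "arguments": {
  "targets": [
    [[22,-4,8],0.009],
    [[0,0,0],0],
    [[0,30,0],0],
    [[0,30,0],0],
    [[0,20,0],0]
  ]
}}

```text
clock: 14.53
tcp_pos: [0.5678, 0.1651, 0.0991]
orientation: [[0.989, -0.082, -0.121], [0.126, 0.058, 0.99], [-0.074, -0.995, 0.068]]
ft_force: [-0.3, 0.2, -2.5]
finger_gap: 0.0336
```

Run:
```python
from h import *
to(.592,.088,.051,7.4)
c=cap('side'); save(cv2.resize(c['color'][60:280,40:300],(780,600)),'p10.png')
```

```text
clk 14.5333 yaw 7.25 turn -0.003 now uv 0.587 0.0881 0.1359 tool shift [11.2 84.1 -5.9] if aligned [ 5.  84.9 -0.1] F [-0.3  0.2 -2.5] tilt [-0.082  0.058 -0.995]
```

View pics/p10.png

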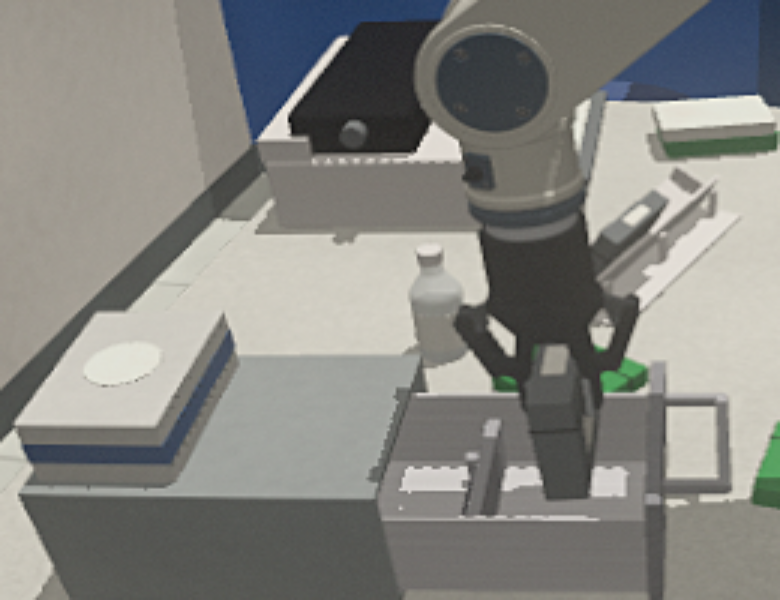

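Call:
{"name": "step_arm", "arguments": {
  "targets": [
    [[4,25,-2],0],
    [[4,22,-2],0],
    [[2,10,0],0],
    [[0,5,0],0]
  ]
}}

```text
clock: 14.92
tcp_pos: [0.5682, 0.1616, 0.0294]
orientation: [[0.989, -0.092, -0.117], [0.123, 0.056, 0.991], [-0.085, -0.994, 0.067]]
ft_force: [0.0, -0.2, -1.9]
finger_gap: 0.0339
```

```bash
python3 -c "
from h import *
to(.592,.088,.063,7.4)"
```

```text
clk 14.9167 yaw 7.09 turn -0.005 now uv 0.5874 0.0845 0.0661 tool shift [4.9 3.  3.3] if aligned [4.6 3.1 3.5] F [ 0.  -0.2 -1.9] tilt [-0.092  0.056 -0.994]
```

Call:
{"name": "step_arm", "arguments": {
  "targets": [
    [[0,4,0],0],
    [[0,4,0],0],
    [[0,3,0],0]
  ]
}}

```text
clock: 15.17
tcp_pos: [0.5721, 0.164, 0.0257]
orientation: [[0.99, -0.084, -0.116], [0.121, 0.061, 0.991], [-0.076, -0.995, 0.07]]
ft_force: [-2.2, -4.2, 10.0]
finger_gap: 0.0341
```

Call:
{"name": "step_arm", "arguments": {
  "targets": [
    [[0,4,0],0],
    [[0,4,0],0]
  ]
}}

```text
clock: 15.33
tcp_pos: [0.5769, 0.1646, 0.0255]
orientation: [[0.99, -0.073, -0.117], [0.122, 0.062, 0.991], [-0.065, -0.995, 0.071]]
ft_force: [-2.6, -2.5, 17.4]
finger_gap: 0.0338
```

Call:
{"name": "step_arm", "arguments": {
  "targets": [
    [[-1,4,0],0],
    [[-1,4,0],0],
    [[-1,4,0],0],
    [[-1,4,0],0],
    [[-1,4,0],0],
    [[-1,4,0],0]
  ]
}}

```text
clock: 15.83
tcp_pos: [0.5857, 0.1659, 0.025]
orientation: [[0.992, -0.04, -0.119], [0.122, 0.068, 0.99], [-0.032, -0.997, 0.072]]
ft_force: [-2.2, -1.8, 16.4]
finger_gap: 0.0336
```

Call:
{"name": "step_arm", "arguments": {
  "targets": [
    [[-1,3,0],0],
    [[-1,3,0],0],
    [[0,0,0],0]
  ]
}}

```text
clock: 16.08
tcp_pos: [0.5875, 0.166, 0.0267]
orientation: [[0.992, -0.031, -0.12], [0.122, 0.07, 0.99], [-0.023, -0.997, 0.073]]
ft_force: [0.4, 0.0, -2.5]
finger_gap: 0.0338
```

Call:
{"name": "step_arm", "arguments": {
  "targets": [
    [[0,0,0],0],
    [[0,0,0],0],
    [[0,-8,0],0],
    [[0,-25,0],0],
    [[0,-35,0],0],
    [[0,-35,0],0],
    [[0,-35,0],0],
    [[0,0,0],0]
  ],
  "jaw": -0.15
}}

```text
clock: 16.75
tcp_pos: [0.5924, 0.1553, 0.1742]
orientation: [[0.992, -0.031, -0.119], [0.121, 0.069, 0.99], [-0.023, -0.997, 0.073]]
ft_force: [1.1, -0.2, 0.5]
finger_gap: 0.0491
```

```bash
cat >> h.py <<'E'
def drawer():
    c=cap('side'); W=pts(c); a=np.radians(7.4); U=W[...,0]*np.cos(a)+W[...,1]*np.sin(a)-.524; V=-W[...,0]*np.sin(a)+W[...,1]*np.cos(a)-.088; Z=W[...,2]
    for n,lo,hi in (('casetop',.1,.118),('stop',.067,.078)):
        m=(Z>lo)&(Z<hi)&(abs(V)<.062)&(U>.004)&(U<.16); h,e=np.histogram(U[m]*1000,np.arange(0,160,4)); print(n,[(int(x),int(k)) for x,k in zip(e,h) if k>3],'v',np.percentile(V[m],[2,98]).round(3) if m.any() else '')
    return c
E
python3 - <<'E'
from h import *
c=drawer(); to(.62,.088,.2,7.4)
save(cv2.resize(c['color'][60:280,40:300],(780,600)),'p11.png')
E
```

```text
casetop [(4, 17), (8, 25), (60, 49), (64, 69), (68, 60), (72, 61), (76, 64), (80, 62), (84, 67), (88, 61), (92, 43)] v [-0.057  0.054]
stop [(8, 5), (60, 31), (64, 4), (72, 5), (76, 5), (80, 4), (84, 5), (92, 4), (144, 66), (148, 57), (152, 54)] v [-0.059  0.055]
clk 16.8 yaw 6.95 turn -0.008 now uv 0.6071 0.0751 0.2085 tool shift [13.1  9.1 12.4] if aligned [12.9  8.5 12.9] F [-1.   0.4 -1.1] tilt [-0.034  0.069 -0.997]
```

View pics/p11.png

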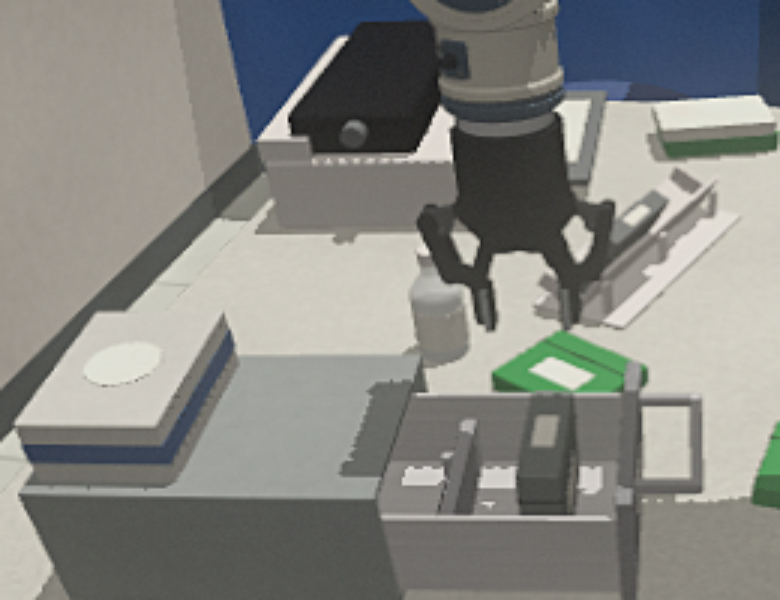

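Pressing dragged the drawer in about 20 mm: the stop plate went from 124 to 144 in the old coordinates. The thick case stands upright inside. I'll push it forward low with closed fingers. That packs it on the panel and brings the drawer back out to its stop.

Call:
{"name": "step_arm", "arguments": {
  "targets": [
    [[20,0,2],-0.008],
    [[20,0,0],0],
    [[0,0,0],0],
    [[0,25,0],0],
    [[0,10,0],0],
    [[0,0,0],0]
  ],
  "jaw": 1
}}

```text
clock: 17.3
tcp_pos: [0.6284, 0.1643, 0.1354]
orientation: [[0.991, -0.035, -0.127], [0.129, 0.069, 0.989], [-0.026, -0.997, 0.073]]
ft_force: [-0.5, -0.9, 0.2]
finger_gap: -0.0001
```

Run:
```python
from h import *
to(.645,.088,.055,7.4)
c=cap('side');W=pts(c)
o=env.get_obs(); R=np.array(o['orientation']); L=(W-o['tcp_pos'])@R*1000
m=(abs(L[...,0])<90)&(L[...,1]>-220)&(L[...,1]<-25)&(abs(L[...,2])<75)
for y in range(-150,-25,10):
    k=m&(abs(L[...,1]-y)<5)
    if k.sum()>2: print(y,k.sum(),'x',np.percentile(L[k][:,0],[1,99]).round(0),end=' ')
```

```text
clk 17.3 yaw 7.42 turn 0.0 now uv 0.6453 0.0793 0.1722 tool shift [2.700e+00 1.175e+02 1.000e-01] if aligned [ -0.3 117.2   8.7] F [-0.5 -0.9  0.2] tilt [-0.035  0.069 -0.997]
-150 166 x [-43.  38.] -140 204 x [-48.  40.] -130 243 x [-61.  58.] -120 212 x [-61.  58.] -110 159 x [-52.  53.] -100 139 x [-45.  41.] -90 172 x [-36.  35.] -80 81 x [-28.  29.] -70 54 x [-16.  12.] -60 53 x [-16.  11.] -50 51 x [-16.  12.] -40 26 x [-12.  10.]
```

Call:
{"name": "step_arm", "arguments": {
  "targets": [
    [[-21,0,2],0],
    [[-20,0,1],0],
    [[0,0,0],0],
    [[0,20,0],0],
    [[0,0,0],0]
  ],
  "jaw": -0.3
}}

```text
clock: 17.77
tcp_pos: [0.5842, 0.1629, 0.1185]
orientation: [[0.991, -0.036, -0.127], [0.129, 0.068, 0.989], [-0.027, -0.997, 0.072]]
ft_force: [-0.6, -0.2, -1.1]
finger_gap: 0.0551
```

Run:
```python
from h import *
to(.602,.088,.087,7.4)
```

```text
clk 17.7667 yaw 7.43 turn 0.0 now uv 0.6013 0.0837 0.1554 tool shift [ 2.5 68.5 -0.6] if aligned [ 0.7 68.4  4.3] F [-0.6 -0.2 -1.1] tilt [-0.036  0.068 -0.997]
```

Call:
{"name": "step_arm", "arguments": {
  "targets": [
    [[2,25,0],0],
    [[0,28,0],0],
    [[0,13,0],0],
    [[0,0,0],0]
  ]
}}

```text
clock: 18.1
tcp_pos: [0.5896, 0.1687, 0.056]
orientation: [[0.991, -0.027, -0.127], [0.129, 0.07, 0.989], [-0.018, -0.997, 0.073]]
ft_force: [-0.2, 0.1, 0.3]
finger_gap: 0.0553
```

Call:
{"name": "step_arm", "arguments": {
  "targets": [
    [[0,0,0],0],
    [[0,0,0],0],
    [[0,0,0],0],
    [[0,-3,0],0],
    [[0,-3,0],0]
  ],
  "jaw": 1,
  "grip_force": 25
}}

```text
clock: 18.52
tcp_pos: [0.5919, 0.1683, 0.0656]
orientation: [[0.992, -0.025, -0.128], [0.129, 0.071, 0.989], [-0.016, -0.997, 0.073]]
ft_force: [-0.0, 0.4, -2.2]
finger_gap: 0.0336
```

Run:
```python
from h import *
to(.582,.088,.09,7.4)
```

```text
clk 18.5167 yaw 7.41 turn 0.0 now uv 0.6092 0.088 0.1025 tool shift [-27.   12.9  -0.9] if aligned [-27.2  12.5   0. ] F [-0.   0.4 -2.2] tilt [-0.025  0.071 -0.997]
```

Call:
{"name": "step_arm", "arguments": {
  "targets": [
    [[-10,3,0],0],
    [[-11,0,0],0],
    [[-11,0,0],0],
    [[-8,0,0],0]
  ]
}}

```text
clock: 18.85
tcp_pos: [0.5525, 0.1633, 0.0658]
orientation: [[0.992, -0.018, -0.127], [0.128, 0.072, 0.989], [-0.009, -0.997, 0.074]]
ft_force: [2.6, 0.5, -3.7]
finger_gap: 0.0334
```

Call:
{"name": "step_arm", "arguments": {
  "targets": [
    [[-5,0,0],0],
    [[-5,0,0],0],
    [[-4,0,0],0]
  ]
}}

```text
clock: 19.1
tcp_pos: [0.5382, 0.1615, 0.0667]
orientation: [[0.992, -0.012, -0.128], [0.129, 0.073, 0.989], [-0.003, -0.997, 0.074]]
ft_force: [15.1, 1.6, -11.7]
finger_gap: 0.0329
```

Run:
```python
from h import *
drawer(); to(.562,.088,.09,7.4)
```

```text
casetop [(4, 6), (8, 4), (12, 22), (16, 13), (20, 12), (24, 10), (28, 8), (32, 12), (36, 13), (40, 13), (44, 7), (48, 5), (52, 7), (56, 5)] v [0.006 0.054]
stop [(12, 12), (16, 6), (20, 5), (24, 4), (32, 4), (36, 5), (40, 6), (120, 16), (124, 66), (128, 55), (132, 47)] v [-0.059  0.054]
clk 19.15 yaw 7.38 turn -0.0 now uv 0.5548 0.0881 0.1038 tool shift [ 7.2 13.7 -1.1] if aligned [ 7.2 13.8 -0.1] F [ 6.2  1.1 -4.9] tilt [-0.011  0.073 -0.997]
```

Call:
{"name": "step_arm", "arguments": {
  "targets": [
    [[8,0,0],0],
    [[0,4,0],0],
    [[0,4,0],0]
  ]
}}

```text
clock: 19.4
tcp_pos: [0.5461, 0.1632, 0.0593]
orientation: [[0.992, -0.012, -0.128], [0.129, 0.073, 0.989], [-0.002, -0.997, 0.074]]
ft_force: [0.4, 0.7, -2.7]
finger_gap: 0.0334
```

Call:
{"name": "step_arm", "arguments": {
  "targets": [
    [[0,4,0],0],
    [[0,3,0],0]
  ]
}}

```text
clock: 19.57
tcp_pos: [0.5489, 0.1641, 0.0552]
orientation: [[0.992, -0.007, -0.128], [0.128, 0.074, 0.989], [0.002, -0.997, 0.075]]
ft_force: [0.1, -5.5, 37.1]
finger_gap: 0.0333
```

Call:
{"name": "step_arm", "arguments": {
  "targets": [
    [[0,-2,0],0],
    [[0,0,0],0],
    [[0,0,0],0]
  ],
  "jaw": 0.0
}}

```text
clock: 19.82
tcp_pos: [0.5499, 0.1641, 0.058]
orientation: [[0.992, -0.006, -0.127], [0.128, 0.075, 0.989], [0.004, -0.997, 0.075]]
ft_force: [-0.5, -0.4, 0.2]
finger_gap: 0.043
```

Call:
{"name": "step_arm", "arguments": {
  "targets": [
    [[0,-15,0],0],
    [[0,-30,0],0],
    [[0,-35,0],0],
    [[0,-35,0],0],
    [[0,0,0],0]
  ]
}}

```text
clock: 20.23
tcp_pos: [0.5459, 0.1547, 0.1709]
orientation: [[0.992, -0.02, -0.127], [0.128, 0.072, 0.989], [-0.01, -0.997, 0.074]]
ft_force: [0.7, -0.1, 0.1]
finger_gap: 0.0426
```

Run:
```python
from h import *
c=drawer(); to(.648,-.019,.19,-19)
t=cap('top');W=pts(t);a=np.radians(-19);u=W[...,0]*np.cos(a)+W[...,1]*np.sin(a);v=-W[...,0]*np.sin(a)+W[...,1]*np.cos(a);Z=W[...,2]
m=(Z>.1)&(Z<.125)&(abs(u-.63)<.05)&(abs(v+.02)<.08)
print(m.sum(),np.percentile(u[m],[2,98]).round(4),np.percentile(v[m],[2,98]).round(4),Z[m].max() if m.any() else '')
cv2.imwrite('pics/x.png',c['color'])
```

```text
casetop [(24, 76), (28, 66), (32, 62), (36, 67), (40, 65), (44, 64), (48, 62), (52, 60), (56, 32)] v [-0.056  0.054]
stop [(24, 18), (28, 4), (36, 6), (40, 4), (44, 5), (48, 5), (128, 65), (132, 57), (136, 54), (140, 8)] v [-0.058  0.055]
clk 20.2833 yaw 7.38 turn 0.46 now uv 0.466 0.3211 0.205 tool shift [  12.2  -13.5 -385.6] if aligned [ 182.    15.  -340.1] F [ 0.  -0.9  0.8] tilt [-0.023  0.071 -0.997]
494 [0.6144 0.6412] [-0.0753  0.0354] 0.11919789053028351
```

Call:
{"name": "step_arm", "arguments": {
  "targets": [
    [[0,0,0],0.11],
    [[0,0,0],0.11],
    [[0,0,0],0.11],
    [[0,0,0],0.11],
    [[18,0,-34],0],
    [[18,0,-34],0],
    [[18,0,-34],0],
    [[18,0,-34],0],
    [[18,0,-34],0],
    [[18,0,-34],0],
    [[18,0,-34],0],
    [[18,0,-34],0]
  ],
  "jaw": -1
}}

```text
clock: 21.33
tcp_pos: [0.574, -0.1513, 0.1171]
orientation: [[0.945, -0.066, 0.319], [-0.314, 0.073, 0.947], [-0.086, -0.995, 0.048]]
ft_force: [1.1, 0.3, 0.3]
finger_gap: 0.0854
```

Run:
```python
from h import *
to(.65,-.019,.16,-19)
```

```text
clk 21.3333 yaw -18.39 turn 0.011 now uv 0.5952 0.0421 0.1539 tool shift [ 53.4 -13.7 -61.1] if aligned [ 54.8  -6.1 -61.1] F [1.1 0.3 0.3] tilt [-0.066  0.073 -0.995]
```

Call:
{"name": "step_arm", "arguments": {
  "targets": [
    [[-30,-4,-12],0.01],
    [[-38,0,-12],0],
    [[-38,0,-12],0],
    [[-38,0,-12],0],
    [[0,0,0],0]
  ]
}}

```text
clock: 21.75
tcp_pos: [0.4111, -0.1548, 0.1169]
orientation: [[0.937, -0.087, 0.337], [-0.331, 0.081, 0.94], [-0.109, -0.993, 0.047]]
ft_force: [-0.7, 0.7, -1.1]
finger_gap: 0.0851
```

Call:
{"name": "step_arm", "arguments": {
  "targets": [
    [[15,0,0],0],
    [[15,0,0],0],
    [[15,0,0],0],
    [[15,0,0],0],
    [[15,0,0],0],
    [[15,0,0],0]
  ]
}}

```text
clock: 22.25
tcp_pos: [0.499, -0.1843, 0.0991]
orientation: [[0.936, -0.096, 0.338], [-0.33, 0.086, 0.94], [-0.119, -0.992, 0.048]]
ft_force: [0.3, 0.1, -0.2]
finger_gap: 0.0855
```

Run:
```python
from h import *
to(.65,-.019,.16,-19)
```

```text
clk 22.25 yaw -19.44 turn -0.008 now uv 0.5362 -0.0137 0.1358 tool shift [110.1 -37.8  -2.6] if aligned [113.8 -24.2  -5.3] F [ 0.3  0.1 -0.2] tilt [-0.096  0.086 -0.992]
```

Call:
{"name": "step_arm", "arguments": {
  "targets": [
    [[20,-6,0],-0.008],
    [[22,-6,0],0],
    [[22,-6,0],0],
    [[22,-6,-1],0],
    [[18,-5,-1],0],
    [[0,0,0],0]
  ]
}}

```text
clock: 22.75
tcp_pos: [0.6181, -0.2243, 0.1057]
orientation: [[0.941, -0.096, 0.325], [-0.318, 0.086, 0.944], [-0.119, -0.992, 0.05]]
ft_force: [-0.1, -0.2, 0.2]
finger_gap: 0.0856
```

Run:
```python
from h import *
to(.65,-.019,.08,-19)
```

```text
clk 22.75 yaw -18.65 turn 0.006 now uv 0.6619 -0.0126 0.1424 tool shift [-4.4 63.  -9.5] if aligned [-11.9  62.4  -6.4] F [-0.1 -0.2  0.2] tilt [-0.096  0.086 -0.992]
```

Call:
{"name": "step_arm", "arguments": {
  "targets": [
    [[-11,0,-7],0.006],
    [[0,0,0],0],
    [[2,25,-1],0],
    [[3,25,-1],0],
    [[2,17,0],0],
    [[0,0,0],0]
  ]
}}

```text
clock: 23.25
tcp_pos: [0.6, -0.2234, 0.0411]
orientation: [[0.938, -0.112, 0.329], [-0.32, 0.091, 0.943], [-0.135, -0.99, 0.05]]
ft_force: [-0.8, 0.2, -0.7]
finger_gap: 0.0856
```

Run:
```python
from h import *
to(.65,-.019,.074,-19)
c=cap('side')
save(cv2.resize(c['color'][60:200,190:350],(640,560)),'p12.png')
```

```text
clk 23.25 yaw -18.83 turn 0.003 now uv 0.6451 -0.0177 0.0777 tool shift [ 5.3  2.9 -1.4] if aligned [ 4.9  3.7 -1.3] F [-0.8  0.2 -0.7] tilt [-0.112  0.091 -0.99 ]
```

View pics/p12.png

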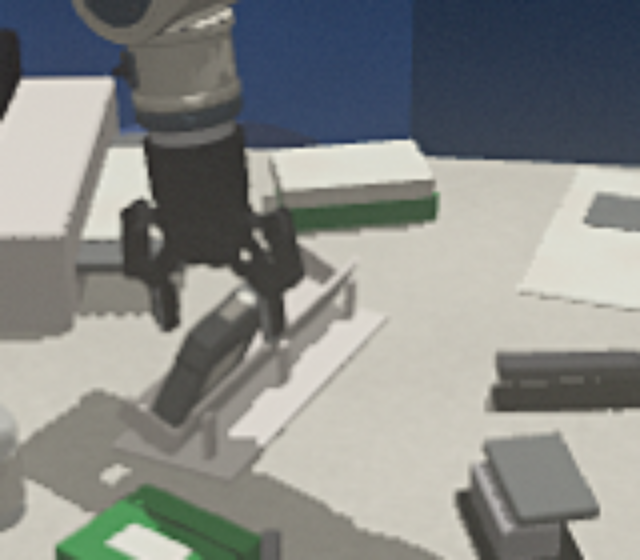

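Call:
{"name": "step_arm", "arguments": {
  "targets": [
    [[8,-1,-1],0.003],
    [[8,-1,0],0],
    [[8,-1,0],0],
    [[7,-1,0],0],
    [[0,0,0],0]
  ]
}}

```text
clock: 23.72
tcp_pos: [0.632, -0.2357, 0.0411]
orientation: [[0.937, -0.11, 0.332], [-0.323, 0.091, 0.942], [-0.134, -0.99, 0.049]]
ft_force: [-0.3, -0.4, 0.4]
finger_gap: 0.0855
```

Call:
{"name": "step_arm", "arguments": {
  "targets": [
    [[0,0,0],0],
    [[0,0,0],0],
    [[0,0,0],0]
  ],
  "jaw": -0.05
}}

```text
clock: 23.97
tcp_pos: [0.6331, -0.2359, 0.0404]
orientation: [[0.937, -0.11, 0.332], [-0.323, 0.09, 0.942], [-0.133, -0.99, 0.049]]
ft_force: [0.7, 0.0, 0.1]
finger_gap: 0.0519
```

Run:
```python
from h import *
to(.678,-.019,.097,-19)
```

```text
clk 23.9667 yaw -19.04 turn -0.001 now uv 0.6803 -0.0188 0.0771 tool shift [ -5.  -19.4   0.8] if aligned [ -2.3 -19.9  -0.2] F [0.7 0.  0.1] tilt [-0.11  0.09 -0.99]
```

Call:
{"name": "step_arm", "arguments": {
  "targets": [
    [[-2,-9,0],0],
    [[-1,-8,0],0],
    [[0,0,0],0]
  ]
}}

```text
clock: 24.22
tcp_pos: [0.6314, -0.2363, 0.0586]
orientation: [[0.937, -0.111, 0.332], [-0.323, 0.091, 0.942], [-0.134, -0.99, 0.049]]
ft_force: [0.4, 0.1, 0.1]
finger_gap: 0.0451
```

Call:
{"name": "step_arm", "arguments": {
  "targets": [
    [[0,0,0],0],
    [[0,0,0],0],
    [[0,0,0],0],
    [[0,0,0],0],
    [[0,0,0],0]
  ],
  "jaw": 1,
  "grip_force": 30
}}

```text
clock: 24.63
tcp_pos: [0.6315, -0.2364, 0.0599]
orientation: [[0.937, -0.109, 0.332], [-0.323, 0.09, 0.942], [-0.132, -0.99, 0.049]]
ft_force: [0.2, 0.6, -1.8]
finger_gap: 0.0238
```

Call:
{"name": "step_arm", "arguments": {
  "targets": [
    [[0,-15,0],0],
    [[0,-30,0],0],
    [[0,-35,0],0],
    [[0,-30,0],0],
    [[0,0,0],0]
  ]
}}

```text
clock: 25.05
tcp_pos: [0.6407, -0.2452, 0.1673]
orientation: [[0.936, -0.119, 0.332], [-0.323, 0.094, 0.942], [-0.144, -0.988, 0.05]]
ft_force: [0.8, -0.5, -0.1]
finger_gap: 0.0234
```

```bash
cat >> h.py <<'E'
def held():
    c=cap('side');W=pts(c); o=env.get_obs(); R=np.array(o['orientation']); L=(W-o['tcp_pos'])@R*1000
    m=(abs(L[...,0])<90)&(L[...,1]>-220)&(L[...,1]<60)&(abs(L[...,2])<75)&(W[...,2]>.03)
    for y in range(-120,60,10):
        k=m&(abs(L[...,1]-y)<5)
        if k.sum()>2: print(y,k.sum(),'x',np.percentile(L[k][:,0],[1,99]).round(0),'z',np.percentile(L[k][:,2],[1,99]).round(0))
E
python3 - <<'E'
from h import *
to(.605,.088,.22,7.4); held()
E
```

```text
clk 25.05 yaw -19.02 turn -0.461 now uv 0.6077 -0.3297 0.2039 tool shift [-188.6   29.8  371.8] if aligned [ -2.7 -16.1 417.7] F [ 0.8 -0.5 -0.1] tilt [-0.119  0.094 -0.988]
-120 109 x [-63.  60.] z [-14.  19.]
-110 116 x [-58.  52.] z [-15.  20.]
-100 96 x [-53.  48.] z [-12.  15.]
-90 94 x [-47.  46.] z [-13.  16.]
-80 51 x [-37.  30.] z [-17.  19.]
-70 127 x [-27.  24.] z [-51.  58.]
-60 95 x [-29.   7.] z [-52.  59.]
-50 89 x [-28.   7.] z [-55.  58.]
-40 76 x [-23.   8.] z [-54.  58.]
-30 83 x [-17.   7.] z [-51.  57.]
-20 84 x [-17.   7.] z [-52.  57.]
-10 82 x [-16.   8.] z [-57.  57.]
0 82 x [-16.   7.] z [-54.  56.]
10 76 x [-16.   7.] z [-53.  55.]
20 72 x [-15.  10.] z [-53.  55.]
30 3 x [-10.   9.] z [28. 49.]
```

Call:
{"name": "step_arm", "arguments": {
  "targets": [
    [[0,-6,0],-0.115],
    [[0,-4,0],-0.115],
    [[0,-4,0],-0.115],
    [[0,-2,0],-0.11],
    [[0,-2,36],0],
    [[0,-2,36],0],
    [[0,-2,36],0],
    [[0,-2,36],0],
    [[0,-2,36],0],
    [[0,-2,36],0],
    [[0,-2,36],0],
    [[0,-2,36],0]
  ]
}}

```text
clock: 26.1
tcp_pos: [0.5919, 0.042, 0.2098]
orientation: [[0.981, -0.151, -0.122], [0.138, 0.102, 0.985], [-0.136, -0.983, 0.12]]
ft_force: [0.1, -0.5, -1.1]
finger_gap: 0.0238
```

Run:
```python
from h import *
to(.616,.083,.21,7.4)
```

```text
clk 26.1 yaw 7.99 turn 0.01 now uv 0.5975 -0.039 0.2462 tool shift [ 24.5  47.7 116.9] if aligned [ 18.5  36.2 122. ] F [ 0.1 -0.5 -1.1] tilt [-0.151  0.102 -0.983]
```

Call:
{"name": "step_arm", "arguments": {
  "targets": [
    [[4,2,24],0.01],
    [[4,2,24],0],
    [[4,2,24],0],
    [[4,2,24],0],
    [[3,2,14],0],
    [[0,0,0],0]
  ]
}}

```text
clock: 26.6
tcp_pos: [0.5882, 0.1662, 0.2025]
orientation: [[0.979, -0.164, -0.117], [0.134, 0.1, 0.986], [-0.15, -0.981, 0.12]]
ft_force: [0.7, -0.5, -1.3]
finger_gap: 0.0236
```

Run:
```python
from h import *
to(.616,.081,.11,7.4); drawer()
```

```text
clk 26.6 yaw 7.8 turn 0.007 now uv 0.6103 0.0846 0.2388 tool shift [ 25.  125.1 -19. ] if aligned [  5.7 128.8  -3.6] F [ 0.7 -0.5 -1.3] tilt [-0.164  0.1   -0.981]
casetop [(24, 78), (28, 62), (32, 65), (36, 66), (40, 66), (44, 63), (48, 63), (52, 63), (56, 32)] v [-0.056  0.054]
stop [(24, 18), (28, 5), (36, 4), (40, 4), (44, 6), (52, 4), (128, 62), (132, 57), (136, 56), (140, 5)] v [-0.056  0.054]
```

Call:
{"name": "step_arm", "arguments": {
  "targets": [
    [[5,25,-4],0.007],
    [[5,30,-4],0],
    [[5,30,-4],0],
    [[5,28,-3],0],
    [[0,0,0],0]
  ]
}}

```text
clock: 27.07
tcp_pos: [0.5918, 0.1583, 0.0823]
orientation: [[0.981, -0.162, -0.108], [0.125, 0.098, 0.987], [-0.15, -0.982, 0.116]]
ft_force: [-1.9, -1.0, -2.5]
finger_gap: 0.0238
```

Run:
```python
from h import *
to(.616,.081,.085,7.4)
```

```text
clk 27.0667 yaw 7.25 turn -0.003 now uv 0.6128 0.0765 0.1186 tool shift [ 8.2 33.1  0.7] if aligned [ 3.2 33.6  4.5] F [-1.9 -1.  -2.5] tilt [-0.162  0.098 -0.982]
```

Call:
{"name": "step_arm", "arguments": {
  "targets": [
    [[3,14,0],0],
    [[2,11,0],0],
    [[0,3,0],0]
  ]
}}

```text
clock: 27.32
tcp_pos: [0.5923, 0.1581, 0.0534]
orientation: [[0.981, -0.164, -0.105], [0.122, 0.097, 0.988], [-0.152, -0.982, 0.115]]
ft_force: [-1.3, -0.8, -1.2]
finger_gap: 0.0239
```

Call:
{"name": "step_arm", "arguments": {
  "targets": [
    [[0,3,0],0],
    [[0,3,0],0]
  ]
}}

```text
clock: 27.48
tcp_pos: [0.592, 0.1577, 0.0485]
orientation: [[0.981, -0.163, -0.104], [0.121, 0.097, 0.988], [-0.151, -0.982, 0.115]]
ft_force: [-0.4, 0.1, -1.8]
finger_gap: 0.0239
```

Call:
{"name": "step_arm", "arguments": {
  "targets": [
    [[0,3,0],0],
    [[-2,3,1],0],
    [[-2,3,1],0]
  ]
}}

```text
clock: 27.73
tcp_pos: [0.5907, 0.1604, 0.044]
orientation: [[0.983, -0.154, -0.105], [0.121, 0.098, 0.988], [-0.141, -0.983, 0.115]]
ft_force: [2.3, 0.5, 8.6]
finger_gap: 0.0234
```

Call:
{"name": "step_arm", "arguments": {
  "targets": [
    [[-2,3,1],0],
    [[-2,3,1],0],
    [[-2,3,1],0],
    [[-2,3,1],0]
  ]
}}

```text
clock: 28.07
tcp_pos: [0.5894, 0.1646, 0.0419]
orientation: [[0.985, -0.134, -0.109], [0.123, 0.098, 0.988], [-0.121, -0.986, 0.113]]
ft_force: [0.1, -8.4, 15.2]
finger_gap: 0.0236
```

Run:
```python
from h import *
to(.616,.081,.075,7.4);drawer()
```

```text
clk 28.0667 yaw 7.11 turn -0.005 now uv 0.6101 0.0831 0.0784 tool shift [ 6.2  2.4 -2.3] if aligned [ 5.9  3.4 -2.1] F [ 0.1 -8.4 15.2] tilt [-0.134  0.098 -0.986]
casetop [(24, 78), (28, 64), (32, 65), (36, 66), (40, 65), (44, 58), (48, 53), (52, 40), (56, 23), (60, 7), (64, 15), (68, 12), (72, 21), (76, 49), (80, 45), (84, 45), (88, 46), (92, 56), (96, 53), (100, 15), (104, 11), (108, 8)] v [-0.053  0.054]
stop [(24, 16), (28, 5), (36, 5), (40, 5), (44, 5), (48, 4), (52, 4), (68, 15), (72, 16), (76, 7), (80, 6), (84, 5), (88, 7), (92, 5), (128, 63), (132, 54), (136, 51), (140, 6)] v [-0.049  0.055]
```

Call:
{"name": "step_arm", "arguments": {
  "targets": [
    [[-2,3,1],0],
    [[-2,3,1],0],
    [[-2,3,1],0],
    [[-2,3,1],0],
    [[-2,3,1],0],
    [[-2,3,1],0],
    [[-2,3,1],0],
    [[-2,3,1],0]
  ]
}}

```text
clock: 28.78
tcp_pos: [0.5878, 0.168, 0.0417]
orientation: [[0.989, -0.094, -0.116], [0.125, 0.095, 0.988], [-0.082, -0.991, 0.106]]
ft_force: [0.6, -7.2, 13.7]
finger_gap: 0.0235
```

Run:
```python
from h import *
to(.616,.081,.075,7.4);drawer()
```

```text
clk 28.7833 yaw 7.21 turn -0.003 now uv 0.6075 0.087 0.0784 tool shift [ 8.8  2.  -6.2] if aligned [ 8.5  3.4 -6. ] F [ 0.6 -7.2 13.7] tilt [-0.094  0.095 -0.991]
casetop [(24, 74), (28, 66), (32, 65), (36, 63), (40, 54), (44, 45), (48, 38), (52, 44), (56, 21), (60, 12), (64, 13), (68, 15), (72, 45), (76, 42), (80, 55), (84, 54), (88, 55), (92, 50), (96, 20), (100, 5), (104, 10)] v [-0.051  0.055]
stop [(24, 17), (28, 4), (36, 5), (40, 5), (44, 4), (48, 4), (68, 24), (72, 5), (76, 4), (80, 5), (84, 4), (88, 4), (128, 61), (132, 54), (136, 49), (140, 6)] v [-0.048  0.055]
```

Call:
{"name": "step_arm", "arguments": {
  "targets": [
    [[-1,3,2],0],
    [[-1,3,2],0],
    [[-1,3,2],0],
    [[-1,3,2],0],
    [[-1,3,2],0],
    [[-1,3,2],0],
    [[0,0,0],0]
  ]
}}

```text
clock: 29.42
tcp_pos: [0.5898, 0.1767, 0.043]
orientation: [[0.99, -0.068, -0.121], [0.127, 0.092, 0.988], [-0.056, -0.993, 0.1]]
ft_force: [-0.4, -0.1, -1.1]
finger_gap: 0.0236
```

Call:
{"name": "step_arm", "arguments": {
  "targets": [
    [[0,0,0],0],
    [[0,0,0],0]
  ],
  "jaw": 0.22
}}

```text
clock: 29.58
tcp_pos: [0.5903, 0.1771, 0.0445]
orientation: [[0.99, -0.066, -0.121], [0.127, 0.093, 0.987], [-0.054, -0.993, 0.101]]
ft_force: [-0.6, -0.4, -0.3]
finger_gap: 0.0331
```

Run:
```python
from h import *
to(.616,.081,.075,7.4);drawer();show()
```

```text
clk 29.5833 yaw 7.31 turn -0.001 now uv 0.6102 0.0959 0.0813 tool shift [  6.2   4.4 -15.4] if aligned [  5.8   6.3 -14.9] F [-0.6 -0.4 -0.3] tilt [-0.066  0.093 -0.993]
casetop [(20, 52), (24, 62), (28, 63), (32, 65), (36, 56), (40, 45), (44, 37), (48, 40), (52, 36), (56, 12), (60, 11), (64, 12), (68, 42), (72, 42), (76, 45), (80, 53), (84, 54), (88, 59), (92, 12), (100, 21), (104, 11), (108, 6), (112, 11)] v [-0.051  0.061]
stop [(20, 16), (24, 4), (28, 5), (36, 4), (40, 6), (44, 4), (48, 4), (68, 11), (128, 56), (132, 53), (136, 47), (140, 6)] v [-0.043  0.055]
clock 29.6333
tcp_pos [0.5904 0.1771 0.0444]
ft_force [ 0.1374 -1.1299  0.2435]
finger_gap 0.0336
q [ 0.2149  0.6286  1.7014  0.139   0.8613 -0.0034]
[[0.99, -0.066, -0.121], [0.127, 0.093, 0.987], [-0.054, -0.993, 0.101]]
```

Call:
{"name": "step_arm", "arguments": {
  "targets": [
    [[0,-8,0],0],
    [[0,-15,0],0],
    [[0,-30,0],0],
    [[0,-35,0],0],
    [[0,-20,0],0],
    [[0,0,0],0]
  ]
}}

```text
clock: 30.13
tcp_pos: [0.595, 0.1671, 0.1549]
orientation: [[0.99, -0.074, -0.122], [0.128, 0.092, 0.987], [-0.062, -0.993, 0.101]]
ft_force: [0.4, -0.3, 0.3]
finger_gap: 0.0332
```

Run:
```python
from h import *
to(.69,.083,.15,7.4);c=drawer()
W=pts(c);a=np.radians(7.4);U=(W[...,0]*np.cos(a)+W[...,1]*np.sin(a)-.524)*1000;V=-W[...,0]*np.sin(a)+W[...,1]*np.cos(a)-.088
# left end faces (v ~ .057): u range by height
for z in np.arange(.085,.116,.006):
    m=(abs(W[...,2]-z)<.003)&(V>.04)&(V<.066)&(U>15)&(U<110); h,e=np.histogram(U[m],np.arange(0,110,4)); print(z.round(3),[(int(x),int(k)) for x,k in zip(e,h) if k>1])
```

```text
clk 30.1333 yaw 7.38 turn -0.0 now uv 0.6138 0.0854 0.1916 tool shift [78.6 36.4 -6. ] if aligned [76.2 41.6 -2.4] F [ 0.4 -0.3  0.3] tilt [-0.074  0.092 -0.993]
casetop [(24, 76), (28, 62), (32, 64), (36, 65), (40, 68), (44, 61), (48, 60), (52, 63), (56, 34), (64, 6), (68, 60), (72, 63), (76, 65), (80, 63), (84, 61), (88, 57), (92, 10)] v [-0.054  0.061]
stop [(24, 18), (28, 4), (40, 5), (44, 4), (64, 9), (68, 15), (128, 66), (132, 55), (136, 57), (140, 5)] v [-0.057  0.055]
0.085 [(24, 5), (28, 4), (32, 4), (36, 2), (40, 4), (44, 2), (48, 4), (52, 2), (64, 4), (68, 5), (72, 4), (76, 4), (80, 4), (84, 3), (88, 2)]
0.091 [(24, 6), (28, 3), (32, 3), (36, 5), (40, 2), (44, 6), (48, 5), (52, 6), (56, 2), (64, 2), (68, 3), (72, 4), (76, 5), (80, 4), (84, 3), (88, 4)]
0.097 [(24, 4), (28, 4), (32, 4), (36, 3), (40, 3), (44, 2), (48, 4), (52, 4), (56, 3), (68, 5), (72, 2), (76, 4), (80, 5), (84, 4)]
0.103 [(24, 2), (28, 4), (32, 5), (36, 5), (40, 4), (44, 2), (48, 2), (52, 3), (64, 4), (68, 4), (72, 4), (76, 2), (80, 4), (84, 4), (88, 4)]
0.109 [(24, 5), (28, 5), (32, 4), (36, 3), (40, 5), (44, 5), (48, 2), (52, 5), (56, 7), (64, 2), (68, 6), (72, 7), (76, 5), (80, 5), (84, 4), (88, 6)]
0.115 [(24, 5), (28, 4), (32, 7), (36, 9), (40, 9), (44, 7), (48, 7), (52, 7), (68, 8), (72, 9), (76, 12), (80, 11), (84, 9), (88, 7)]
```

Both cases stand upright: thick at 24–58 mm, thin at 67–92 mm, stop plate face at 128 mm. The drawer sits about 4 mm in, and the stop push will bring it back. The knuckles would hit the cabinet in this orientation, so I'll turn the closed gripper 90° first.

Call:
{"name": "step_arm", "arguments": {
  "targets": [
    [[25,-3,0],0.12],
    [[22,-3,0],0.12],
    [[0,0,0],0.12],
    [[0,0,0],0.12],
    [[0,0,0],0.12],
    [[0,0,0],0.12],
    [[0,0,0],0.12],
    [[0,0,0],0.12],
    [[0,0,0],0.12],
    [[0,0,0],0.12],
    [[0,0,0],0.12],
    [[0,0,0],0.12]
  ],
  "jaw": 1
}}

```text
clock: 31.18
tcp_pos: [0.6309, 0.17, 0.1379]
orientation: [[0.196, -0.103, 0.975], [-0.975, 0.087, 0.205], [-0.106, -0.991, -0.084]]
ft_force: [-0.2, -0.7, -0.4]
finger_gap: -0.0002
```

Run:
```python
from h import *
to(.683,.088,.15,-82.6); o=env.get_obs(); R=np.array(o['orientation']); a=np.radians(7.4)
t=np.array([.683*np.cos(a)-.088*np.sin(a),.683*np.sin(a)+.088*np.cos(a),.15]); p=np.array(o['tcp_pos'])-.037*R[:,1]
print(R.T@(t-p)*1000, p, o['q'],o['finger_gap'])
```

```text
clk 31.1833 yaw -78.64 turn 0.069 now uv -0.0837 0.6509 0.1746 tool shift [ 7.245e+02 -6.000e-01 -6.167e+02] if aligned [ 766.7   24.6 -562.9] F [-0.2 -0.7 -0.4] tilt [-0.103  0.087 -0.991]
[ 0.51593805 21.85634887 34.2930046 ] [0.634697   0.16680445 0.17458553] [0.190971   0.57070897 1.54019547 0.11714472 1.11905801 1.50322045] -0.00018683095963445344
```

Call:
{"name": "step_arm", "arguments": {
  "targets": [
    [[0,0,17],0.069],
    [[0,0,16],0],
    [[0,0,0],0],
    [[0,30,0],0],
    [[0,15,0],0],
    [[0,0,0],0]
  ]
}}

```text
clock: 31.68
tcp_pos: [0.6525, 0.1796, 0.0809]
orientation: [[0.118, -0.116, 0.986], [-0.988, 0.085, 0.128], [-0.099, -0.99, -0.105]]
ft_force: [-0.9, -0.8, -0.6]
finger_gap: -0.0002
```

```bash
cat >> h.py <<'E'
def to2(u,v,z):
    o=env.get_obs(); R=np.array(o['orientation']); a=np.radians(7.4)
    t=np.array([u*np.cos(a)-v*np.sin(a),u*np.sin(a)+v*np.cos(a),z]); p=np.array(o['tcp_pos'])-.037*R[:,1]
    print('shift',(R.T@(t-p)*1000).round(1),'tip uvz',(p[:2]@[np.cos(a),np.sin(a)]).round(4),(p[:2]@[-np.sin(a),np.cos(a)]).round(4),p[2].round(4),'turn',(np.arctan2(R[1,0],R[0,0])-np.radians(-82.6)).round(3),R[:,1].round(3),np.round(o['ft_force'],1))
E
python3 - <<'E'
from h import *
to2(.683,.088,.063)
c=drawer(); W=pts(c); o=env.get_obs(); R=np.array(o['orientation']); L=(W-o['tcp_pos'])@R*1000
m=(abs(L[...,0])<90)&(L[...,1]>-220)&(L[...,1]<-25)&(abs(L[...,2])<75)
for y in range(-150,-25,10):
    k=m&(abs(L[...,1]-y)<5)
    if k.sum()>2: print(y,k.sum(),'z',np.percentile(L[k][:,2],[1,99]).round(0),'W z',np.percentile(W[k][:,2],[1]).round(3),end=' | ')
E
```

```text
shift [ 7.6 52.8 14.6] tip uvz 0.6741 0.0904 0.1175 turn -0.011 [-0.116  0.085 -0.99 ] [-0.9 -0.8 -0.6]
casetop [(24, 74), (28, 63), (32, 65), (36, 63), (40, 64), (44, 62), (48, 64), (52, 64), (56, 29), (64, 5), (68, 59), (72, 63), (76, 61), (80, 63), (84, 62), (88, 57), (92, 9)] v [-0.055  0.061]
stop [(24, 19), (36, 5), (40, 4), (44, 5), (48, 4), (64, 8), (68, 16), (128, 66), (132, 57), (136, 55), (140, 6)] v [-0.057  0.055]
-150 66 z [-13.   8.] W z [0.226] | -140 132 z [-21.  17.] W z [0.216] | -130 124 z [-21.  17.] W z [0.203] | -120 107 z [-19.  15.] W z [0.196] | -110 83 z [-19.  10.] W z [0.185] | -100 65 z [-19.  10.] W z [0.178] | -90 57 z [-16.  10.] W z [0.167] | -80 32 z [-16.  10.] W z [0.158] | -70 29 z [-14.   7.] W z [0.148] | -60 221 z [-13.  75.] W z [0.126] | -50 481 z [-12.  74.] W z [0.124] | -40 177 z [-13.  74.] W z [0.118] | -30 129 z [-75.  13.] W z [0.111] |
```

Call:
{"name": "step_arm", "arguments": {
  "targets": [
    [[3,0,11],-0.011],
    [[0,0,0],0],
    [[1,25,2],0],
    [[1,22,2],0],
    [[0,0,0],0]
  ]
}}

```text
clock: 32.15
tcp_pos: [0.6669, 0.1806, 0.0365]
orientation: [[0.131, -0.109, 0.985], [-0.986, 0.086, 0.141], [-0.101, -0.99, -0.097]]
ft_force: [-1.8, 0.4, 0.2]
finger_gap: -0.0002
```

Run:
```python
from h import *
to2(.682,.088,.058); drawer()
```

```text
shift [ 3.  15.4 -4.7] tip uvz 0.6882 0.0895 0.0731 turn 0.003 [-0.109  0.086 -0.99 ] [-1.8  0.4  0.2]
casetop [(24, 76), (28, 62), (32, 68), (36, 64), (40, 66), (44, 64), (48, 59), (52, 64), (56, 31), (64, 5), (68, 61), (72, 65), (76, 61), (80, 64), (84, 60), (88, 60), (92, 9), (152, 16)] v [-0.054  0.061]
stop [(24, 19), (28, 4), (36, 5), (40, 4), (44, 4), (52, 4), (64, 9), (68, 15), (128, 64), (132, 56), (136, 53), (140, 8)] v [-0.057  0.055]
```

Call:
{"name": "step_arm", "arguments": {
  "targets": [
    [[2,12,1],0],
    [[0,8,0],0],
    [[0,0,-6],0],
    [[0,1,-8],0],
    [[0,1,-8],0],
    [[0,1,-8],0]
  ]
}}

```text
clock: 32.7
tcp_pos: [0.6411, 0.1768, 0.0223]
orientation: [[0.132, -0.096, 0.987], [-0.986, 0.089, 0.14], [-0.101, -0.991, -0.083]]
ft_force: [3.1, 0.4, -1.6]
finger_gap: -0.0001
```

Run:
```python
from h import *
to2(.62,.088,.054); drawer()
```

```text
shift [  1.4   8.4 -41.1] tip uvz 0.6616 0.0891 0.059 turn 0.004 [-0.096  0.089 -0.991] [ 3.1  0.4 -1.6]
casetop [(20, 14), (24, 69), (28, 64), (32, 67), (36, 65), (40, 64), (44, 64), (48, 59), (52, 61), (56, 25), (64, 5), (68, 67), (72, 67), (76, 60), (80, 59), (84, 65), (88, 53), (92, 6), (124, 28), (128, 18), (136, 6), (140, 6), (144, 5), (148, 4)] v [-0.055  0.061]
stop [(20, 12), (24, 9), (28, 4), (36, 5), (40, 4), (44, 5), (48, 5), (64, 9), (68, 15), (112, 68), (116, 57), (120, 53), (124, 11), (128, 9), (132, 8), (136, 8), (140, 6)] v [-0.056  0.055]
```

Call:
{"name": "step_arm", "arguments": {
  "targets": [
    [[0,2,-7],0],
    [[0,2,-7],0],
    [[0,1,-7],0],
    [[0,1,-7],0],
    [[0,1,-6],0]
  ]
}}

```text
clock: 33.17
tcp_pos: [0.6052, 0.1724, 0.0209]
orientation: [[0.133, -0.09, 0.987], [-0.986, 0.09, 0.141], [-0.101, -0.992, -0.077]]
ft_force: [2.9, -0.2, 2.6]
finger_gap: -0.0002
```

Run:
```python
from h import *
to2(.62,.088,.054); drawer()
```

```text
shift [ 1.7  3.8 -4.9] tip uvz 0.6252 0.0893 0.0576 turn 0.005 [-0.09   0.09  -0.992] [ 2.9 -0.2  2.6]
casetop [(16, 23), (20, 68), (24, 60), (28, 62), (32, 62), (36, 65), (40, 66), (44, 65), (48, 59), (52, 65), (56, 64), (60, 65), (64, 64), (68, 65), (72, 59), (76, 19), (88, 23), (92, 7), (100, 4), (104, 4), (108, 5)] v [-0.054  0.06 ]
stop [(16, 14), (20, 4), (24, 4), (28, 4), (36, 5), (40, 4), (44, 4), (48, 5), (76, 4), (80, 22), (84, 43), (88, 20), (92, 9), (96, 7), (100, 8), (104, 5), (108, 4)] v [-0.052  0.055]
```

Call:
{"name": "step_arm", "arguments": {
  "targets": [
    [[0,1,-6],0],
    [[0,1,-5],0],
    [[0,1,-4],0]
  ]
}}

```text
clock: 33.47
tcp_pos: [0.5901, 0.1707, 0.0198]
orientation: [[0.133, -0.086, 0.987], [-0.986, 0.091, 0.14], [-0.102, -0.992, -0.073]]
ft_force: [3.9, -0.8, 3.0]
finger_gap: 0.0
```

Call:
{"name": "step_arm", "arguments": {
  "targets": [
    [[0,1,-3],0],
    [[0,1,-3],0]
  ]
}}

```text
clock: 33.63
tcp_pos: [0.5852, 0.1703, 0.0189]
orientation: [[0.133, -0.083, 0.988], [-0.986, 0.091, 0.14], [-0.102, -0.992, -0.07]]
ft_force: [12.9, 0.3, 5.1]
finger_gap: 0.0002
```

Run:
```python
from h import *
to2(.6,.088,.054); drawer()
```

```text
shift [ 1.9  1.7 -4.7] tip uvz 0.6048 0.0897 0.0556 turn 0.005 [-0.083  0.091 -0.992] [12.9  0.3  5.1]
casetop [(4, 65), (8, 63), (12, 65), (16, 67), (20, 62), (24, 64), (28, 62), (32, 64), (36, 67), (40, 66), (44, 65), (48, 61), (52, 61), (56, 26), (68, 14), (72, 17), (80, 4), (88, 5)] v [-0.054  0.061]
stop [(4, 4), (8, 4), (16, 4), (20, 4), (24, 4), (28, 5), (56, 7), (60, 17), (64, 53), (68, 22), (72, 11), (80, 6), (84, 4)] v [-0.056  0.056]
```

Call:
{"name": "step_arm", "arguments": {
  "targets": [
    [[0,1,-3],0],
    [[0,1,-2],0]
  ]
}}

```text
clock: 33.85
tcp_pos: [0.5858, 0.1704, 0.0189]
orientation: [[0.133, -0.07, 0.989], [-0.986, 0.093, 0.14], [-0.102, -0.993, -0.057]]
ft_force: [6.7, -0.4, 3.2]
finger_gap: -0.0001
```

Call:
{"name": "step_arm", "arguments": {
  "targets": [
    [[0,0,8],0],
    [[0,0,6],0],
    [[0,-20,0],0],
    [[0,-35,0],0],
    [[0,-35,0],0],
    [[0,-35,0],0],
    [[0,-30,0],0],
    [[0,0,0],0],
    [[0,0,0],0]
  ]
}}

```text
clock: 34.6
tcp_pos: [0.6024, 0.1565, 0.1692]
orientation: [[0.132, -0.104, 0.986], [-0.986, 0.087, 0.141], [-0.1, -0.991, -0.091]]
ft_force: [-1.2, 0.9, -0.5]
finger_gap: 0.0003
```

Run:
```python
from h import *
show(); c=drawer()
W=pts(c);a=np.radians(7.4);U=(W[...,0]*np.cos(a)+W[...,1]*np.sin(a)-.524)*1000;V=-W[...,0]*np.sin(a)+W[...,1]*np.cos(a)-.088
m=(W[...,2]>.115)&(W[...,2]<.126)&(abs(V)<.05)&(U<3)&(U>-30); print('panel U',np.percentile(U[m],[2,50,98]))
m=(W[...,2]>.1)&(W[...,2]<.114)&(abs(V)<.03)&(U<-40)&(U>-80); print('bar U',np.percentile(U[m],[2,50,98]))
m=(W[...,2]>.1)&(W[...,2]<.118)&(abs(V)<.05)&(U<60)&(U>2);print('case top z',np.percentile(W[m][:,2],[5,50,95]))
# per-pixel change of bystanders in the top view
s=np.load('s0.npz'); t=cap('top'); d=np.abs(t['color'].astype(int)-s['ta']).max(-1)
for n,(x,y) in dict(bottle=(437,152),mug=(145,268),mouse=(219,368),punch=(443,375),stapler=(549,393),tray=(160,205),green1=(408,232),green2=(342,368)).items():
    x,y=int(x/1.5),int(y/1.5); print(n,np.median(d[y-12:y+12,x-12:x+12]),end=' ')
```

```text
clock 34.6
tcp_pos [0.6024 0.1565 0.1692]
ft_force [-1.1977  0.8853 -0.5419]
finger_gap 0.0003
q [0.1789 0.4928 1.5944 0.1146 1.1445 1.5598]
[[0.132, -0.104, 0.986], [-0.986, 0.087, 0.141], [-0.1, -0.991, -0.091]]
casetop [(4, 64), (8, 64), (12, 65), (16, 68), (20, 63), (24, 62), (28, 62), (32, 65), (36, 64), (40, 66), (44, 67), (48, 63), (52, 59), (56, 25)] v [-0.056  0.06 ]
stop [(4, 5), (8, 5), (16, 5), (20, 5), (24, 6), (28, 5), (56, 7), (60, 16), (64, 53), (68, 19)] v [-0.059  0.056]
panel U [-11.77505942  -6.02260695  -0.05745975]
bar U [-62.04523518 -57.52337199 -53.03491677]
case top z [0.11155306 0.11347703 0.11516457]
bottle 5.0 mug 4.0 mouse 88.0 punch 36.0 stapler 23.0 tray 2.0 green1 5.0 green2 51.0
```

Run:
```python
from h import *
s=np.load('s0.npz'); c=cap('side'); W=pts(c); S=s['sw']
d=np.linalg.norm(W-S,axis=-1)
for n,(x,y) in dict(bottle=(278,265),mug=(335,505),mouse=(472,457),punch=(485,272),stapler=(500,232),tray=(240,500),green1=(345,297),green2=(475,350)).items():
    x,y=int(x/1.5),int(y/1.5); q=d[y-8:y+8,x-10:x+10]; print(n,(np.nanpercentile(q,[50,90])*1000).round(1),S[y,x].round(3))
env.sign_off(); print('signed')
```

```text
bottle [2.1 5.3] [ 0.752 -0.069  0.061]
mug [1.3 3.2] [0.52  0.45  0.086]
mouse [1.3 3.5] [0.363 0.314 0.032]
punch [2.3 5.2] [ 0.359 -0.094  0.06 ]
stapler [2.7 6.6] [ 0.329 -0.293  0.032]
tray [1.5 3.6] [0.667 0.41  0.003]
green1 [  2.5 107.1] [ 0.612 -0.026  0.027]
green2 [1.9 4.4] [0.369 0.087 0.026]
the job is handed in; nothing more can be done
signed
```

The job is done and handed in at about 35 s. The drawer is out at its stop, with both cases standing upright in it and packed against the front panel by the end stop.

**What I did**
- **Drawer:** I pulled it by the handle until the force rose to about 26 N at the stop.
- **Cases:** I tipped each grey case upright on the easel, gripped it and stood it in the drawer, thick one in front and thin one behind.
- **End stop:** I pushed it forward with closed fingers until the force rose to about 13 N and it moved no further. Then I backed off and raised the arm clear.

**Last checks, from the side camera's depth**
- **Drawer:** the handle and panel are back where they were at the stop, within about 1 mm.
- **Cases:** they fill about 0–58 mm behind the panel (34 + 24 mm). Their tops are level at about 0.113 m, so they stand flat.
- **End stop:** it sits right behind the cases, at about 58 mm.
- **Bystanders:** median depth change on each is under 3 mm, which is camera noise. Part of the patch on one green look-alike changed by about 107 mm. The rest of it did not move, so I put that down to the arm or a viewing edge.
- **Colour check:** the top view's colour comparison differed for the mouse, hole punch, stapler and one green look-alike. I took this as arm and shadow, because their depth agrees.

**What went wrong on the way**
- The first handle grasp closed on air, because the fingertips are about 37 mm above the reported TCP. I corrected for that afterwards.
- The tool tilted by up to about 9° over many moves. I reduced it by pressing the cases gently on the drawer floor.
- That pressing pushed the drawer in by about 20 mm once and 4 mm later. I brought it back to its stop both times.
- Setting the thick case down briefly peaked at 37 N on the wrist.

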